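# Pack the picnic caddy and close it up

## Task

Pack the picnic caddy: stack the deep tin, then the cooling plate on it, then the wooden lid (block side up) squarely in the caddy's bay, and then swing the clamp arm fully down over the lid. Stand every round snack pot upright in the caddy's open drawer, directly on its floor, and push the drawer fully shut. Leave the mug, mortar, jar and fruit bowl where they are.

Things in the scene. Friction and masses are not known exactly. Their poses are not given: they have to be found in the camera images.
- caddy: fixed plywood picnic caddy: base board 290 x 310 mm, 10 mm thick, with a stacking bay on its left (+y) half and a low drawer cabinet on its right half (176 mm wide, top 82 mm above the counter). Origin on the counter under the board; x points from the drawer front to the back, y left, z up; bay and drawer points have these same axes
- bay (a point): centre of the bay's floor (board top, 10 mm above the counter). Pocket 135 mm (x) by 65 mm (y) inside; wooden walls rise 70 mm above this floor: 8 mm end walls, and side posts only over the outer 20 mm at each corner, so the middle 95 mm of both long sides is open for fingers. The cabinet's side wall is 79 mm away towards -y
- clamp (a joint): angle of the clamp arm: 0 = level over the stack (fully down), up to 1.8 = raised; starts about upright, 1.55 to 1.75. Stiff (0.35 N m friction): stays where left. Straight steel bar 16 mm wide, 12 thick, end grip 18 x 16 x 40 mm. A pad under it meets the lid's block when level (1 mm play); it cannot come fully down on a badly seated stack
- clamp_pivot (a point): hinge of the clamp arm, behind the bay: 88 mm in +x of the bay's centre, 95 mm above its floor; hinge axis along y, axes as for the caddy. At clamp angle a the arm points along (-cos a, 0, sin a) of this frame
- clamp_tip (a point): free end of the clamp arm, 152 mm from the pivot on the arm's centre line; its axes turn with the arm, -x along the arm
- drawer (a joint): how far the drawer is out, in m: 0 = shut, 0.145 = fully out; starts 0.132 to 0.145. It slides towards -x of the caddy; friction 1.5 N; just push it shut
- drawer_floor (a point): point on the drawer's inner floor, 56 mm behind the inside of its front panel, midway across; moves with it. Inside: x from -56 to +89 mm, y +-75 mm of it. Side and back walls only 19 mm above the floor, front panel 63 mm. When d out, beyond x = d - 0.056 lies under the cabinet roof (underside 59 mm, top 65 mm above this floor)
- drawer_front (a point): top middle of the outer face of the drawer's white front panel (176 mm wide, 68 tall, 10 thick), 80 mm above the counter. A steel lip 90 mm wide sticks out 11 mm towards -x, 3 to 9 mm below it
- tin: deep open-topped steel food tin, 130 x 60 x 45 mm tall, walls 3 mm; origin at the centre of its underside, x along its length, z up
- plate: flat white plastic cooling plate, 130 x 60 x 16 mm thick, with grey ribs on top; origin at the centre of its underside, x along its length, z up
- lid: flat wooden lid, 130 x 60 x 14 mm thick, with a raised block 44 x 26 x 8 mm in the middle of its top (22 mm in all); origin at the centre of its underside, x along its length, z up
- pot0: plain round lidded metal snack pot, 56 mm across, 45 mm tall, 0.13 kg, standing on the counter; origin at the centre of its underside, z up; absent in some starts
- pot1: plain round lidded metal snack pot, 56 mm across, 45 mm tall, 0.13 kg, standing on the counter; origin at the centre of its underside, z up; absent in some starts
- pot2: plain round lidded metal snack pot, 56 mm across, 45 mm tall, 0.13 kg, standing on the counter; origin at the centre of its underside, z up; absent in some starts
- pot3: plain round lidded metal snack pot, 56 mm across, 45 mm tall, 0.13 kg, standing on the counter; origin at the centre of its underside, z up; absent in some starts
- mug: bystander: blue mug, 82 mm across, 95 mm tall; origin at the centre of its underside
- mortar: bystander: grey stone mortar with pestle, 104 mm across, 75 mm tall (pestle to 110 mm); origin at the centre of its underside
- jar: bystander: glass jar with steel cap, 76 mm across, 120 mm tall; origin at the centre of its underside
- bowl: bystander: orange fruit bowl, 150 mm across, 65 mm tall (fruit to 77 mm); origin at the centre of its underside
Mind the look-alikes: they are no part of the job. There is more than one size of the tin; the job needs the larger. What is shaped like the pot0 but purple is not meant.

How it is judged:
On the way, in this order (a step that is already met when the one before it is completed fails the run):
1. the deep tin sits squarely on the floor of the bay (horizontal distance between tin and bay below 0.007 m and z of tin in the frame of bay between -0.004 and 0.004 m and angle between tin's own z axis and vertical below 0.06 rad and angle between the x axis of tin and the x axis of bay, either way round below 0.1 rad), for 0.3 s.
2. the cooling plate lies squarely on the tin in the bay (all of step 1 and horizontal distance between plate and bay below 0.007 m and z of plate in the frame of bay between 0.041 and 0.049 m and angle between plate's own z axis and vertical below 0.06 rad and angle between the x axis of plate and the x axis of bay, either way round below 0.1 rad), for 0.3 s.
3. the wooden lid lies squarely on the cooling plate in the bay, block up (all of step 2 and horizontal distance between lid and bay below 0.007 m and z of lid in the frame of bay between 0.057 and 0.065 m and angle between lid's own z axis and vertical below 0.06 rad and angle between the x axis of lid and the x axis of bay, either way round below 0.1 rad), for 0.3 s.
4. the clamp arm is swung fully down over the lid (all of step 3 and value of joint clamp below 0.05 rad), for 0.2 s.
At the end, for the whole second after the job is handed in: tin, plate, lid stacked in that order in the bay (7 mm off centre, 4 mm in height, 0.06 rad off level, 0.1 rad in yaw at most); clamp below 0.05 rad; every pot present upright (0.12 rad) on the drawer floor (6 mm); drawer within 8 mm of shut; all at rest (all of step 4 and value of joint drawer below 0.008 m and x of pot0 in the frame of drawer_floor between -0.06 and 0.09 m and y of pot0 in the frame of drawer_floor between -0.08 and 0.08 m and z of pot0 in the frame of drawer_floor between -0.006 and 0.006 m and angle between each of pot0, pot1, pot2, pot3's own z axis and vertical below 0.12 rad and linear speed of each of pot0, pot1, pot2, pot3, tin, plate, lid below 0.02 m/s and x of pot1 in the frame of drawer_floor between -0.06 and 0.09 m and y of pot1 in the frame of drawer_floor between -0.08 and 0.08 m and z of pot1 in the frame of drawer_floor between -0.006 and 0.006 m and x of pot2 in the frame of drawer_floor between -0.06 and 0.09 m and y of pot2 in the frame of drawer_floor between -0.08 and 0.08 m and z of pot2 in the frame of drawer_floor between -0.006 and 0.006 m and x of pot3 in the frame of drawer_floor between -0.06 and 0.09 m and y of pot3 in the frame of drawer_floor between -0.08 and 0.08 m and z of pot3 in the frame of drawer_floor between -0.006 and 0.006 m); the robot touches nothing.
It fails at once if the mug is shifted by more than 50 mm or tipped over (distance of mug from where it was at the start of the episode above 0.05 m or angle between mug's own z axis and vertical above 0.5 rad).
It fails at once if the mortar is shifted by more than 50 mm or tipped over (distance of mortar from where it was at the start of the episode above 0.05 m or angle between mortar's own z axis and vertical above 0.5 rad).
It fails at once if the jar is shifted by more than 50 mm or tipped over (distance of jar from where it was at the start of the episode above 0.05 m or angle between jar's own z axis and vertical above 0.5 rad).
It fails at once if the bowl is shifted by more than 50 mm or tipped over (distance of bowl from where it was at the start of the episode above 0.05 m or angle between bowl's own z axis and vertical above 0.5 rad).
Of pot0, pot1, pot2, pot3 only 2 to 4 are there at a start; the rules pass over those that are not, and their reading is None.
At some moment in a run one of plate, lid, tin, pot0, pot1, pot2, pot3 may be knocked a few centimetres aside while the robot is not near it.
Once in a run the grip may slacken for a moment while it holds something.
It also fails if it takes over 200 s, if anything falls off the work surface, if the arm or the gripper's body presses on something with over 40 N, if the wrist force passes 120 N, or if a joint passes its speed limit or range.

## Robot

A 7-joint arm with a two-finger parallel gripper is mounted at the origin on the work surface. World frame = base frame: x ahead of the robot, y to its left, z up, the work surface at z = 0. Lengths are in m, angles in rad, forces in N, time in s.
With the tool pointing down it reaches from about 0.425 to 0.925 m from the base axis. Payload 6.8 kg.
Tool frame: the origin (TCP) lies between the finger pads; the fingertips stand r.tcp_to_tips ahead of it and the grasp point (between the pads) is the TCP (r.tcp_to_tips is the distance from the TCP to the fingertips, in m); z points along the fingers, y is the line along which they close (so a half turn about z gives the same grasp; the last joint's range is limited). The gripper opens to 85 mm and grips with 20 to 120 N. Pads are 22 mm wide; open, the fingers measure 114 mm over their backs; the gripper's body (76 mm by 85 mm) begins 54 mm behind the grasp point. The pads swing forward as they close: fully open they stand 13 mm farther back than shut.
Start: joints at [1.174, 0.477, 0.022, 1.555, -0.011, 1.109, -0.083], TCP at [0.192, -0.647, 0.25] pointing down, gripper open.
Joint ranges: [-2.96, 2.96], [-0.34, 2.1], [-1.41, 1.46], [0.24, 2.44], [-1.37, 4.51], [0.17, 1.92], [-2.96, 2.96]. Speed limits (rad/s): [2.39, 2.39, 3.14, 3.14, 3.14, 3.14, 3.14].

## Interface

Orientations are given as a rotation vector (axis times angle).
In Python, from bench import r gives the robot as it stands.
- The arm moves only by the tool servo_tool, never from a script. Its argument "commands" is a list of rows, each a list of 2 entries, a list of its own where there are three numbers: the shift along the tool's x, y, z normalised to -1 to 1, where 1 is 250 mm, then the turn, a rotation vector about the tool's x, y, z normalised to -1 to 1, where 1 is 90 degrees. In form: [[[dx, dy, dz], [ax, ay, az]], ...]. A call has 1 to 20 rows; each row is the pose to reach, as a shift and turn from the pose commanded when the call began, along the tool's axes at that moment; what a row does not reach only later rows make up. A row lasts 1/10 s, in which the tool goes at most 50 mm and 8.59 degrees, less where a joint would pass 70% of its speed; a pose out of reach is approached as far as the arm can. A call with a number of a shift or a turn outside -1 to 1 is refused whole. A call with a gripper value outside its range is refused whole. "claw" is the closure, from 0 (fully open) to 1 (shut), set as the call begins (left out, the last holds). The fingers move at their own pace and stop on an object; "squeeze" is the grip in N (left out, the last holds). Time passes only in rows, so rows that repeat a pose let the fingers close. It gives the time, the measured TCP pose, the force, the opening and the grip force at its end, in the units of the state.
- r.get_obs(): the state, without advancing time (a new reading comes with each control period).
- r.grab_frame(name): name is "scene" or "top" or "wrist"; returns (picture, depth): 400x640x3 uint8, red, green, blue; 400x640 float32, m along the optical axis (not along the pixel's ray), 0 where there is no reading.
- r.camera_model(name): a dict with "fx", "fy", "cx", "cy" (pixels), "k1" (the pictures are not rectified: a ray, as slopes to the right and down, at radius r is drawn at 1 + k1 r^2 times it, then the intrinsics apply), "extrinsics" (4x4, takes a point from camera to world coordinates); the wrist camera has in their place "hand_eye" (4x4, takes a point from camera to tool coordinates, whose origin is the TCP and whose axes are the flange's). Camera axes: x right, y down, z forward; pixel columns grow to the right and rows downward; lengths in m; the calibration is good to about 2 mm. A picture is of the moment at which its call begins: read the wrist's pose just before it. camera_model takes no time and is no camera call.
- r.hand_in(): hands the job in; it is judged then, once.
Trained networks look in the newest picture that a camera, given by its name, has taken for a name from the list of things; names that differ only in an ending like _2 or _b are one class to them, and where a whole thing is asked for, a point or a joint stands for the part that bears it (a point fixed in the world has none). Each returns a list of dicts, best first, with "confidence" (0 to 1); they miss things now and then, are a little off and sometimes report something else, mostly with a low value. They report only what shows in the picture. A call takes as long as a camera call. They do not tell look-alikes from the thing itself.
- r.boxes_of(camera, target): "uv" ([column, row] in pixels, amid what is visible of it).
- r.mark_of(camera, target): "uv" ([column, row] in pixels: a listed point, or the origin of a listed thing).
The state is a dict: "clock": time; "joints": joint angles; "qvel": joint speeds; "tau": joint torques, N m; "tcp_pos": TCP position; "orientation": TCP orientation; "contact_force": force on the tool from outside, world axes, zero at the start; "moment": the same for the moment, N m; "grip_width": finger opening in m; "gripper_force": force on a finger pad.
Only numpy, scipy, OpenCV 4.12 (cv2) and the standard library are available. Lean on these libraries where they do the work, as an engineer would, in place of code of your own. Each camera call takes 0.05 s, during which the arm holds its last target. There are 200 camera calls.

## Working session

There is one attempt and no reset: what is moved stays moved. The work goes in short steps, Python scripts to look and compute and a tool call to move; the robot and the scene stay as the last step left them, time stands still between calls to the robot, and variables do not carry over. Pictures are saved under pics/ and viewed, at most 14 in all, crops included, and the job is handed in when it is done.

Besides the shell and the picture viewer there is one more tool, called after "Emit:" by a JSON object that holds its "api" and its "payload", one argument or row to a line. servo_tool: Moves the arm, as the interface text tells. Scaled input: -1 to 1 covers 250 mm each way for a shift and 90 degrees each way for a turn. Its arguments: {"type":"object","properties":{"commands":{"type":"array"},"claw":{"type":"number"},"squeeze":{"type":"number"}},"required":["commands"]}

```bash
ls; mkdir -p pics; cat > h.py <<'E'
import numpy as np, cv2
from scipy.spatial.transform import Rotation as R
from bench import r
def T_of(cam):
    m=r.camera_model(cam)
    if 'extrinsics' in m: return m,np.array(m['extrinsics'])
    o=r.get_obs(); T=np.eye(4); T[:3,:3]=R.from_rotvec(o['orientation']).as_matrix(); T[:3,3]=o['tcp_pos']
    return m,T@np.array(m['hand_eye'])
def rays(m,uv):
    uv=np.asarray(uv,float).reshape(-1,2); d=(uv-[m['cx'],m['cy']])/[m['fx'],m['fy']]; s=d.copy()
    for _ in range(10): s=d/(1+m['k1']*(s**2).sum(1,keepdims=True))
    return np.c_[s,np.ones(len(s))]
def at_z(m,T,uv,z):
    d=rays(m,uv)@T[:3,:3].T; return T[:3,3]+d*((z-T[2,3])/d[:,2])[:,None]
def cloud(m,T,dep):
    h,w=dep.shape; v,u=np.mgrid[:h,:w]; p=rays(m,np.c_[u.ravel(),v.ravel()])*dep.reshape(-1,1)
    return (p@T[:3,:3].T+T[:3,3]).reshape(h,w,3)
def shot(cam,name=None):
    m,T=T_of(cam); im,dep=r.grab_frame(cam)
    if name: cv2.imwrite(f'pics/{name}.png',im[:,:,::-1])
    return m,T,im,cloud(m,T,dep),dep
E
python3 - <<'E'
from h import *
print(r.tcp_to_tips,r.get_obs())
for c in('top','scene'):
    m,T,im,P,d=shot(c,c+'0'); print(c,m,T.round(3).tolist())
    np.savez(f'{c}0.npz',P=P,im=im,d=d)
    if c=='top':
      for n in ['caddy','bay','clamp_pivot','clamp_tip','drawer_floor','drawer_front','tin','plate','lid','pot0','mug','mortar','jar','bowl']:
        for k in r.mark_of(c,n)[:6]:
            u,v=np.round(k['uv']).astype(int); print(n,round(k['confidence'],2),u,v,P[min(max(v,0),399),min(max(u,0),639)].round(3))
E
```

```text
pics
0.019 {'clock': 0.0, 'joints': array([ 1.1738989 ,  0.47780149,  0.02229689,  1.55648625, -0.01148744,
        1.10933641, -0.08309752]), 'qvel': array([ 2.05025338e-04,  9.66586339e-04,  7.08545482e-04, -1.65448454e-03,
       -1.30387169e-03,  9.66488814e-05, -6.43363503e-04]), 'tau': array([-9.08480924e-04, -5.96445501e+01,  1.60772312e+00, -2.81192994e+01,
        1.24822560e-02,  9.51316586e-03, -5.59647518e-06]), 'tcp_pos': array([ 0.19207959, -0.64648003,  0.24930926]), 'orientation': array([-3.10704085e+00, -4.51904134e-01,  6.37401300e-04]), 'contact_force': array([-0.84861711, -0.45871624, -0.80253576]), 'moment': array([-0.02311224, -0.06525732, -0.06803858]), 'gripper_force': 0.0, 'grip_width': 0.08501435710764883}
top {'fx': 459.73872230785486, 'fy': 459.73872230785486, 'cx': 323.41195071636474, 'cy': 204.02564391030756, 'k1': 0.016317524905978938, 'extrinsics': array([[-1.31443763e-03, -9.95238443e-01,  9.74613410e-02,
         3.18088859e-01],
       [-9.99763869e-01,  3.42186061e-03,  2.14591750e-02,
        -4.79103649e-02],
       [-2.16904950e-02, -9.74101207e
[... 967 characters left out ...]
 150 [0.653 0.45  0.006]
mortar 0.65 182 244 [0.336 0.452 0.015]
jar 0.55 412 139 [ 0.664 -0.298  0.096]
bowl 0.56 484 236 [ 0.359 -0.525  0.058]
bowl 0.22 229 187 [0.526 0.303 0.002]
scene {'fx': 497.89756292991694, 'fy': 497.89756292991694, 'cx': 321.54776291438736, 'cy': 199.81176467428605, 'k1': -0.11164974710334559, 'extrinsics': array([[-0.47348183,  0.66729466, -0.57491982,  1.25821096],
       [ 0.88077279,  0.35323797, -0.31537632,  0.43027383],
       [-0.00736542, -0.65569869, -0.75498674,  1.1732618 ],
       [ 0.        ,  0.        ,  0.        ,  1.        ]])} [[-0.473, 0.667, -0.575, 1.258], [0.881, 0.353, -0.315, 0.43], [-0.007, -0.656, -0.755, 1.173], [0.0, 0.0, 0.0, 1.0]]
```

```bash
python3 -c "
import cv2
im=cv2.imread('pics/top0.png'); c=im[90:310,150:550]; cv2.imwrite('pics/top0c.png',cv2.resize(c,None,fx=2,fy=2,interpolation=3))"
```

```text
(no output)
```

View pics/top0c.png

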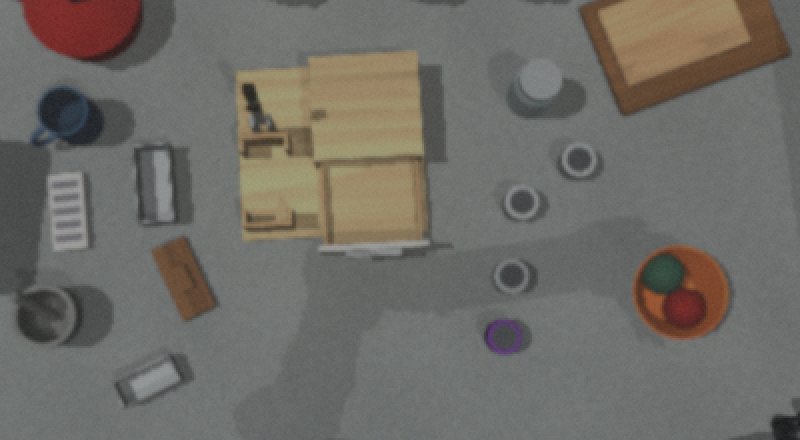

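View pics/scene0.png

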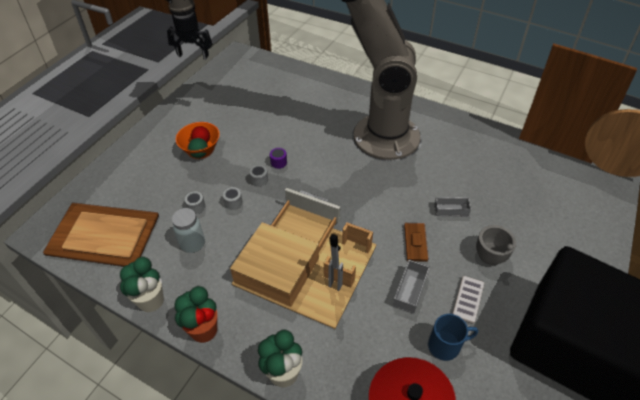

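The top view, in full-image pixels:
- **Tins:** the candidates are (227,182), larger, and (225,280), smaller. The first fits.
- **Plate and lid:** the plate is at (184,195) and the lid at (242,228).
- **Pots:** three grey ones at (411,191), (440,170) and (406,228). The purple look-alike at (402,258) is excluded.
- **Caddy:** the clamp is upright and the drawer is out.

Next I'll measure them in the depth data.

```bash
python3 - <<'E'
from h import *
for cam in('top','scene'):
    P=np.load(cam+'0.npz')['P']; 
    def rect(c,rad,zl,zh,n):
        m=(np.hypot(P[...,0]-c[0],P[...,1]-c[1])<rad)&(P[...,2]>zl)&(P[...,2]<zh)
        q=P[m]; 
        if len(q)<5: print(cam,n,len(q)); return
        b=cv2.minAreaRect((q[:,:2]*1000).astype(np.float32)); print(cam,n,len(q),np.round(b[0],1),np.round(b[1],1),round(b[2],1),'z',np.percentile(q[:,2],[5,50,95]).round(4))
    rect((.54,.305),.09,.03,.06,'tinrim'); rect((.207,.32),.09,.02,.06,'small')
    rect((.495,.44),.08,.009,.03,'plate'); rect((.395,.25),.08,.008,.04,'lid'); rect((.395,.25),.04,.0185,.04,'lidblock')
    rect((.62,-.05),.16,.074,.088,'cab')
    for c in((.388,-.278),(.505,-.293),(.571,-.39)): rect(c,.045,.035,.06,'pot')
    rect((.54,.115),.09,.06,.088,'bayposts')
im=cv2.imread('pics/top0.png')
a=cv2.resize(im[150:310,200:260],None,fx=4,fy=4,interpolation=3)[:600];b=cv2.resize(im[160:265,390:460],None,fx=5.7,fy=5.7,interpolation=3)
cv2.imwrite('pics/conf.png',np.hstack([a[:590],b[:590]]))
E
```

```text
top tinrim 189 [540.8 302.7] [134.3  61.8] 5.2 z [0.0322 0.0421 0.0484]
top small 104 [217.4 309.7] [ 46.5 102.5] 26.4 z [0.0233 0.0329 0.038 ]
top plate 695 [498. 451.] [133.2  61.5] 6.1 z [0.0104 0.0158 0.0208]
top lid 696 [388.3 247.6] [144.1 111.4] 7.3 z [0.0094 0.0143 0.0227]
top lidblock 103 [396.4 256.5] [68.3 51.5] 42.8 z [0.0187 0.0214 0.0274]
top cab 2866 [656.7 -11.1] [174.  246.6] 3.4 z [0.0766 0.0816 0.0864]
top pot 243 [ 385.4 -280. ] [55.5 51.9] 89.7 z [0.0393 0.0453 0.0496]
top pot 239 [ 505.3 -298.4] [52.4 55.9] 44.9 z [0.0397 0.045  0.0504]
top pot 242 [ 577.1 -391.3] [53.9 54.2] 87.4 z [0.0383 0.0454 0.0505]
top bayposts 273 [546.7  93.2] [165.9 124.8] 3.3 z [0.0641 0.0778 0.0845]
scene tinrim 285 [540.8 306.1] [135.7  58.6] 5.3 z [0.0319 0.043  0.048 ]
scene small 329 [216.2 312.2] [ 55.8 104.7] 25.9 z [0.0211 0.0301 0.0387]
scene plate 958 [501.9 444.3] [137.3 105.2] 19.4 z [0.0126 0.0171 0.0213]
scene lid 768 [390.1 251.7] [134.3 124.2] 26.5 z [0.0101 0.0157 0.0241]
scene lidblock 134 [392.5 261.6] [68.9 49.9] 26.9 z [0.0187 0.0226 0.0267]
scene cab 3667 [656.9 -12.2] [175.3 242.6] 3.4 z [0.0783 0.0825 0.0862]
scene pot 208 [ 388.2 -277.4] [57.5 55.2] 28.5 z [0.0394 0.0459 0.0504]
scene pot 235 [ 505.6 -295.7] [56.9 54.9] 20.3 z [0.0383 0.046  0.0504]
scene pot 243 [ 575.1 -389.1] [55.4 56.6] 55.5 z [0.0375 0.0453 0.0494]
scene bayposts 470 [543.9  94.1] [167.6 129.5] 3.3 z [0.0622 0.0769 0.0838]
```

View pics/conf.png

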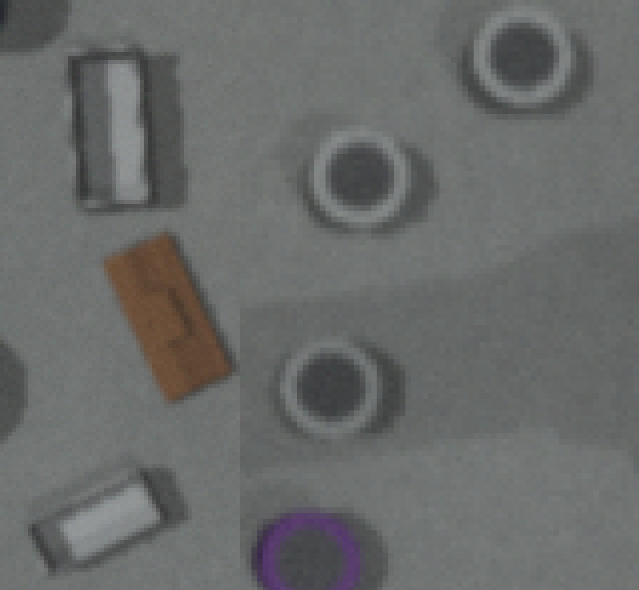

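The crop confirms the picks: the 130 x 60 tin is the larger of the two and gets used. The grey pots are the ones meant, and the purple one is not.

```bash
cat >> h.py <<'E'
def go(x,y,z,yaw,pr=True):
    """print shift/turn from the measured pose to pointing-down pose"""
    o=r.get_obs(); A=R.from_rotvec(o['orientation']); B=R.from_euler('z',yaw,degrees=True)*R.from_euler('x',180,degrees=True)
    s=A.inv().apply(np.array([x,y,z])-o['tcp_pos']); t=(A.inv()*B).as_rotvec(degrees=True)
    n=max(np.linalg.norm(s)/.05,np.linalg.norm(t)/8.59)
    print('go',(s/.25).round(3).tolist(),(t/90).round(4).tolist(),'rows',round(n,1))
def st():
    o=r.get_obs(); M=R.from_rotvec(o['orientation']).as_matrix()
    print(round(o['clock'],2),o['tcp_pos'].round(4),'yaw',round(np.degrees(np.arctan2(M[1,0],M[0,0])),2),'tilt',round(np.degrees(np.arccos(-M[2,2])),2),'F',o['contact_force'].round(1),'w',round(o['grip_width'],4),'g',round(o['gripper_force'],1),'j',o['joints'].round(2))
E
python3 - <<'E'
from h import *
print(np.array(r.camera_model('wrist')['hand_eye']).round(3).tolist(), {k:v for k,v in r.camera_model('wrist').items() if k!='hand_eye'})
st(); go(.36,-.40,.3,3.4)
P=np.load('top0.npz')['P'];S=np.load('scene0.npz')['P']
for Q in(P,S):
  c,s=np.cos(np.radians(3.4)),np.sin(np.radians(3.4))
  q=Q[(Q[...,2]>.072)&(Q[...,2]<.09)]; u=q[:,0]*c+q[:,1]*s; v=-q[:,0]*s+q[:,1]*c
  k=(u>.5)&(u<.8)&(v>-.2)&(v<.045); print('cab u',np.percentile(u[k],[.5,1,50,99,99.5]).round(3),'v',np.percentile(v[k],[.5,1,50,99,99.5]).round(3))
  k=(u>.4)&(u<.7)&(v>.05)&(v<.15); print('bay u',np.percentile(u[k],[0,1,50,99,100]).round(3),'v',np.percentile(v[k],[0,1,50,99,100]).round(3))
E
```

```text
[[0.001, -0.949, -0.316, 0.082], [1.0, 0.001, 0.0, 0.001], [0.0, -0.316, 0.949, -0.124], [0.0, 0.0, 0.0, 1.0]] {'fx': 336.90736275441867, 'fy': 336.90736275441867, 'cx': 318.5838793814729, 'cy': 198.23108318395276, 'k1': -0.022773690907792094}
0.8 [ 0.1922 -0.6471  0.2504] yaw 16.55 tilt 0.01 F [ 0.2 -0.9 -0.8] w 0.0853 g 0.0 j [ 1.17  0.48  0.02  1.56 -0.01  1.11 -0.08]
go [0.925, -0.756, -0.199] [0.0001, 0.0, 0.1461] rows 6.1
cab u [0.569 0.57  0.653 0.74  0.74 ] v [-0.172 -0.171 -0.085  0.002  0.003]
bay u [0.468 0.469 0.601 0.63  0.634] v [0.05  0.051 0.093 0.123 0.123]
cab u [0.57  0.571 0.661 0.74  0.741] v [-0.17  -0.169 -0.078  0.005  0.006]
bay u [0.465 0.468 0.498 0.644 0.646] v [0.05  0.051 0.1   0.126 0.126]
```

```bash
python3 -c "
from h import *
go(.384,-.52,.25,3.4)"
```

```text
go [0.88, -0.269, 0.001] [0.0001, 0.0, 0.1461] rows 4.6
```

Emit:
{"api": "servo_tool", "payload": {
  "commands": [
    [[0.88, -0.27, 0], [0, 0, 0.146]],
    [[0.88, -0.27, 0], [0, 0, 0.146]],
    [[0.88, -0.27, 0], [0, 0, 0.146]],
    [[0.88, -0.27, 0], [0, 0, 0.146]],
    [[0.88, -0.27, 0], [0, 0, 0.146]],
    [[0.88, -0.27, 0], [0, 0, 0.146]],
    [[0.88, -0.27, 0], [0, 0, 0.146]],
    [[0.88, -0.27, 0], [0, 0, 0.146]]
  ],
  "claw": 0,
  "squeeze": 40
}}

```text
clock: 1.6
tcp_pos: [0.3822, -0.5209, 0.2503]
orientation: [3.14, 0.09, -0.002]
contact_force: [-0.4, -0.8, -0.4]
grip_width: 0.0853
gripper_force: 0.0
```

```bash
python3 -c "
from h import *
st(); go(.576,-.390,.14,3.4);go(.576,-.390,.037,3.4)"
```

```text
1.6 [ 0.3822 -0.5209  0.2503] yaw 3.27 tilt 0.07 F [-0.4 -0.8 -0.4] w 0.0853 g 0.0 j [ 0.83  0.43  0.01  1.63 -0.    1.08 -0.67]
go [0.804, -0.479, 0.44] [0.0004, 0.0006, -0.0015] rows 5.2
go [0.805, -0.479, 0.852] [0.0004, 0.0006, -0.0015] rows 6.3
```

Emit:
{"api": "servo_tool", "payload": {
  "commands": [
    [[0.8, -0.48, 0.1], [0, 0, 0]],
    [[0.8, -0.48, 0.3], [0, 0, 0]],
    [[0.8, -0.48, 0.44], [0, 0, 0]],
    [[0.8, -0.48, 0.44], [0, 0, 0]],
    [[0.8, -0.48, 0.44], [0, 0, 0]],
    [[0.8, -0.48, 0.44], [0, 0, 0]],
    [[0.8, -0.48, 0.44], [0, 0, 0]],
    [[0.8, -0.48, 0.6], [0, 0, 0]],
    [[0.8, -0.48, 0.75], [0, 0, 0]],
    [[0.8, -0.48, 0.85], [0, 0, 0]],
    [[0.8, -0.48, 0.85], [0, 0, 0]],
    [[0.8, -0.48, 0.85], [0, 0, 0]]
  ]
}}

```text
clock: 2.8
tcp_pos: [0.5753, -0.3909, 0.0392]
orientation: [3.138, 0.088, 0.0]
contact_force: [0.9, 0.1, 0.6]
grip_width: 0.0853
gripper_force: 0.0
```

Emit:
{"api": "servo_tool", "payload": {
  "commands": [
    [[0, 0, 0], [0, 0, 0]],
    [[0, 0, 0], [0, 0, 0]],
    [[0, 0, 0], [0, 0, 0]],
    [[0, 0, 0], [0, 0, 0]],
    [[0, 0, 0], [0, 0, 0]],
    [[0, 0, 0], [0, 0, 0]],
    [[0, 0, 0], [0, 0, 0]],
    [[0, 0, 0], [0, 0, 0]]
  ],
  "claw": 1
}}

```text
clock: 3.6
tcp_pos: [0.5775, -0.3896, 0.0405]
orientation: [3.137, 0.093, 0.005]
contact_force: [-1.4, -0.9, 7.0]
grip_width: 0.0547
gripper_force: 42.0
```

```bash
python3 - <<'E'
from h import *
st()
m,T,im,P,d=shot('wrist','w1')
# drawer point in caddy frame
yw=np.radians(3.4);c,s=np.cos(yw),np.sin(yw)
t=np.load('top0.npz')['P']
for Q in (t,np.load('scene0.npz')['P']):
  u=Q[...,0]*c+Q[...,1]*s; v=-Q[...,0]*s+Q[...,1]*c; z=Q[...,2]
  k=(u<.5)&(u>.36)&(abs(v+.085)<.08)&(z>.06)&(z<.1); print('panel u',np.percentile(u[k],[2,10,50,90,98]).round(3))
  k=(abs(v+.085)<.12)&(u<.56)&(u>.38)&(z>.03)&(z<.09); print('v',np.percentile(v[k],[1,50,99]).round(3))
  k=(abs(v+.085)<.05)&(u<.53)&(u>.47);print('floor z',np.median(z[k]))
E
```

```text
3.6 [ 0.5775 -0.3896  0.0405] yaw 3.38 tilt 0.23 F [-1.4 -0.9  7. ] w 0.0547 g 42.0 j [ 0.53  0.74 -0.03  1.63  0.03  0.77 -1.03]
panel u [0.412 0.414 0.424 0.431 0.432]
v [-0.169 -0.084  0.003]
floor z 0.016869380766364905
panel u [0.412 0.418 0.431 0.434 0.436]
v [-0.166 -0.076  0.006]
floor z 0.017809356445178226
```

```bash
python3 - <<'E'
from h import *
go(.5775,-.3896,.16,3.4);go(.555,-.15,.16,3.4);go(.5406,-.0099,.16,3.4)
E
```

```text
go [0.001, 0.001, -0.478] [0.0019, -0.0019, -0.0002] rows 2.4
go [-0.032, -0.961, -0.481] [0.0019, -0.0019, -0.0002] rows 5.4
go [-0.056, -1.523, -0.483] [0.0019, -0.0019, -0.0002] rows 8.0
```

Emit:
{"api": "servo_tool", "payload": {
  "commands": [
    [[0, 0, -0.2], [0, 0, 0]],
    [[0, 0, -0.4], [0, 0, 0]],
    [[0, 0, -0.48], [0, 0, 0]],
    [[-0.01, -0.2, -0.48], [0, 0, 0]],
    [[-0.02, -0.4, -0.48], [0, 0, 0]],
    [[-0.02, -0.6, -0.48], [0, 0, 0]],
    [[-0.03, -0.8, -0.48], [0, 0, 0]],
    [[-0.03, -0.96, -0.48], [0, 0, 0]],
    [[-0.03, -0.96, -0.48], [0, 0, 0]]
  ]
}}

```text
clock: 4.55
tcp_pos: [0.5551, -0.141, 0.1588]
orientation: [-3.136, -0.109, -0.002]
contact_force: [0.3, 0.4, -1.2]
grip_width: 0.0545
gripper_force: 43.3
```

```bash
python3 - <<'E'
from h import *
st();go(.5406,-.0099,.16,3.4);go(.5406,-.0099,.058,3.4)
E
```

```text
4.55 [ 0.5551 -0.141   0.1588] yaw 3.98 tilt 0.21 F [ 0.3  0.4 -1.2] w 0.0545 g 43.3 j [ 0.21  0.42 -0.09  1.88  0.04  0.84 -1.4 ]
go [-0.021, -0.527, -0.003] [-0.0022, -0.0008, 0.0065] rows 2.6
go [-0.022, -0.526, 0.405] [-0.0022, -0.0008, 0.0065] rows 3.3
```

Emit:
{"api": "servo_tool", "payload": {
  "commands": [
    [[-0.01, -0.2, 0], [0, 0, 0]],
    [[-0.02, -0.4, 0], [0, 0, 0]],
    [[-0.02, -0.51, 0], [0, 0, 0]],
    [[-0.02, -0.51, 0], [0, 0, 0]],
    [[-0.02, -0.51, 0], [0, 0, 0]],
    [[-0.02, -0.51, 0], [0, 0, 0]],
    [[-0.02, -0.51, 0.1], [0, 0, 0]],
    [[-0.02, -0.51, 0.2], [0, 0, 0]],
    [[-0.02, -0.51, 0.28], [0, 0, 0]],
    [[-0.02, -0.51, 0.3], [0, 0, 0]],
    [[-0.02, -0.51, 0.3], [0, 0, 0]],
    [[-0.02, -0.51, 0.3], [0, 0, 0]]
  ]
}}

```text
clock: 5.75
tcp_pos: [0.5429, -0.0226, 0.0837]
orientation: [3.14, 0.091, 0.002]
contact_force: [-0.3, 0.4, -0.8]
grip_width: 0.0548
gripper_force: 43.3
```

```bash
python3 - <<'E'
from h import *
st();go(.5406,-.0099,.058,3.4); shot('scene','s1')
E
```

```text
5.75 [ 0.5429 -0.0226  0.0837] yaw 3.34 tilt 0.09 F [-0.3  0.4 -0.8] w 0.0548 g 43.3 j [ 0.02  0.49 -0.11  2.    0.09  0.66 -1.66]
go [-0.006, -0.051, 0.103] [0.0002, -0.0009, -0.0007] rows 0.6
```

View pics/s1.png

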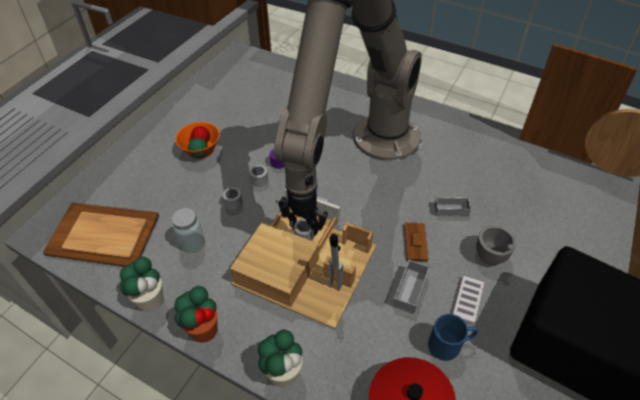

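Pot 1 hangs over the open drawer at about (305,225). I'll finish the shift and lower it.

Emit:
{"api": "servo_tool", "payload": {
  "commands": [
    [[-0.01, -0.05, 0.03], [0, 0, 0]],
    [[-0.01, -0.05, 0.06], [0, 0, 0]],
    [[-0.01, -0.05, 0.08], [0, 0, 0]],
    [[-0.01, -0.05, 0.09], [0, 0, 0]],
    [[-0.01, -0.05, 0.1], [0, 0, 0]],
    [[-0.01, -0.05, 0.103], [0, 0, 0]],
    [[-0.01, -0.05, 0.103], [0, 0, 0]],
    [[-0.01, -0.05, 0.103], [0, 0, 0]]
  ]
}}

```text
clock: 6.6
tcp_pos: [0.5394, -0.0097, 0.0575]
orientation: [3.14, 0.093, 0.002]
contact_force: [-0.3, 0.8, 3.0]
grip_width: 0.0548
gripper_force: 43.6
```

Emit:
{"api": "servo_tool", "payload": {
  "commands": [
    [[0, 0, 0], [0, 0, 0]],
    [[0, 0, 0], [0, 0, 0]],
    [[0, 0, 0], [0, 0, 0]],
    [[0, 0, 0], [0, 0, 0]],
    [[0, 0, -0.1], [0, 0, 0]],
    [[0, 0, -0.25], [0, 0, 0]],
    [[0, 0, -0.4], [0, 0, 0]],
    [[0, 0, -0.4], [0, 0, 0]],
    [[0, 0, -0.4], [0, 0, 0]]
  ],
  "claw": 0.1
}}

```text
clock: 7.5
tcp_pos: [0.5393, -0.0096, 0.1578]
orientation: [3.14, 0.093, 0.003]
contact_force: [-0.8, 0.1, 0.5]
grip_width: 0.077
gripper_force: 0.0
```

```bash
python3 - <<'E'
from h import *
st();go(.51,-.23,.16,3.4); go(.5055,-.297,.16,3.4); go(.5055,-.297,.038,3.4)
E
```

```text
7.5 [ 0.5393 -0.0096  0.1578] yaw 3.4 tilt 0.11 F [-0.8  0.1  0.5] w 0.077 g 0.0 j [ 0.    0.37 -0.12  1.96  0.06  0.81 -1.67]
go [-0.169, 0.873, -0.009] [0.0001, -0.0012, 0.0] rows 4.4
go [-0.203, 1.139, -0.009] [0.0001, -0.0012, 0.0] rows 5.8
go [-0.204, 1.139, 0.479] [0.0001, -0.0012, 0.0] rows 6.3
```

Emit:
{"api": "servo_tool", "payload": {
  "commands": [
    [[-0.05, 0.2, 0], [0, 0, 0]],
    [[-0.1, 0.4, 0], [0, 0, 0]],
    [[-0.15, 0.6, 0], [0, 0, 0]],
    [[-0.18, 0.8, 0], [0, 0, 0]],
    [[-0.2, 1.0, 0], [0, 0, 0]],
    [[-0.2, 1.0, 0], [0, 0, 0]],
    [[-0.2, 1.0, 0], [0, 0, 0]],
    [[-0.2, 1.0, 0], [0, 0, 0]]
  ],
  "claw": 0
}}

```text
clock: 8.3
tcp_pos: [0.5035, -0.2603, 0.1558]
orientation: [-3.138, -0.096, 0.003]
contact_force: [0.5, 1.0, -0.4]
grip_width: 0.0854
gripper_force: 0.0
```

```bash
python3 - <<'E'
from h import *
st()
m,T,im,P,d=shot('top'); 
for c in((.388,-.278),(.505,-.293)):
    k=(np.hypot(P[...,0]-c[0],P[...,1]-c[1])<.05)&(P[...,2]>.037)&(P[...,2]<.055); q=P[k]
    print(len(q),(q.min(0)+q.max(0))/2)
go(.5055,-.297,.038,3.4)
E
```

```text
8.3 [ 0.5035 -0.2603  0.1558] yaw 3.49 tilt 0.15 F [ 0.5  1.  -0.4] w 0.0854 g 0.0 j [ 0.4   0.41 -0.04  1.9   0.02  0.83 -1.16]Traceback (most recent call last):
  File "<stdin>", line 6, in <module>
    return umr_minimum(a, axis, None, out, keepdims, initial, where)
ValueError: zero-size array to reduction operation minimum which has no identity
```

```bash
python3 - <<'E'
from h import *
m,T,im,P,d=shot('wrist','w2'); 
q=P[(P[...,2]>.04)&(P[...,2]<.05)&(P[...,1]<-.2)]; print(len(q),(q.min(0)+q.max(0))/2,q.max(0)-q.min(0))
print([(x['uv'],x['confidence']) for x in r.boxes_of('wrist','pot0')])
go(.5055,-.297,.038,3.4)
E
```

```text
7910 [ 0.44849951 -0.39572504  0.04498564] [0.1759635  0.28725879 0.00996544]
[([16.6, 131.4], 0.85), ([313.9, 363.2], 0.77), ([612.4, 331.1], 0.61), ([368.8, 195.7], 0.58)]
go [-0.004, 0.149, 0.474] [-0.0007, 0.0004, 0.0021] rows 2.5
```

View pics/w2.png

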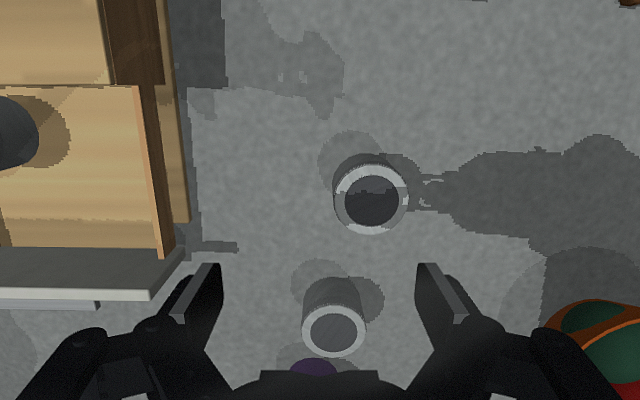

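The wrist view shows the two remaining grey pots, with tops at (371,198) and (334,331), the purple one behind them, and pot 1 in the drawer at the left edge.

```bash
python3 - <<'E'
from h import *
m,T=T_of('wrist'); print(at_z(m,T,[(371,198),(334,331)],.045).round(4))
E
```

```text
[[ 0.5105 -0.2986  0.045 ]
 [ 0.3897 -0.2808  0.045 ]]
```

Emit:
{"api": "servo_tool", "payload": {
  "commands": [
    [[0, 0.1, 0], [0, 0, 0]],
    [[0.01, 0.15, 0.05], [0, 0, 0]],
    [[0.01, 0.15, 0.2], [0, 0, 0]],
    [[0.01, 0.15, 0.35], [0, 0, 0]],
    [[0.01, 0.15, 0.46], [0, 0, 0]],
    [[0.01, 0.15, 0.46], [0, 0, 0]],
    [[0.01, 0.15, 0.46], [0, 0, 0]]
  ]
}}

```text
clock: 9.15
tcp_pos: [0.5086, -0.2988, 0.0417]
orientation: [-3.139, -0.094, 0.002]
contact_force: [-0.8, -0.8, 0.7]
grip_width: 0.0854
gripper_force: 0.0
```

Emit:
{"api": "servo_tool", "payload": {
  "commands": [
    [[0, 0, 0], [0, 0, 0]],
    [[0, 0, 0], [0, 0, 0]],
    [[0, 0, 0], [0, 0, 0]],
    [[0, 0, 0], [0, 0, 0]],
    [[0, 0, 0], [0, 0, 0]],
    [[0, 0, -0.2], [0, 0, 0]],
    [[0, 0, -0.4], [0, 0, 0]],
    [[0, 0, -0.48], [0, 0, 0]],
    [[0, 0, -0.48], [0, 0, 0]],
    [[0, 0, -0.48], [0, 0, 0]]
  ],
  "claw": 1
}}

```text
clock: 10.15
tcp_pos: [0.5085, -0.2994, 0.1626]
orientation: [3.14, 0.093, 0.002]
contact_force: [-0.7, 0.6, -2.4]
grip_width: 0.0545
gripper_force: 43.5
```

```bash
python3 - <<'E'
from h import *
st();go(.5455,-.0938,.16,3.4); go(.5455,-.0938,.058,3.4)
E
```

```text
10.15 [ 0.5085 -0.2994  0.1626] yaw 3.41 tilt 0.06 F [-0.7  0.6 -2.4] w 0.0545 g 43.5 j [ 0.45  0.43 -0.03  1.84  0.02  0.86 -1.1 ]
go [0.197, -0.812, 0.01] [0.0004, -0.0006, 0.0001] rows 4.2
go [0.196, -0.812, 0.418] [0.0004, -0.0006, 0.0001] rows 4.7
```

Emit:
{"api": "servo_tool", "payload": {
  "commands": [
    [[0.05, -0.2, 0], [0, 0, 0]],
    [[0.1, -0.4, 0], [0, 0, 0]],
    [[0.15, -0.6, 0], [0, 0, 0]],
    [[0.2, -0.81, 0], [0, 0, 0]],
    [[0.2, -0.81, 0], [0, 0, 0]],
    [[0.2, -0.81, 0], [0, 0, 0]],
    [[0.2, -0.81, 0.15], [0, 0, 0]],
    [[0.2, -0.81, 0.25], [0, 0, 0]],
    [[0.2, -0.81, 0.35], [0, 0, 0]],
    [[0.2, -0.81, 0.39], [0, 0, 0]],
    [[0.2, -0.81, 0.405], [0, 0, 0]],
    [[0.2, -0.81, 0.41], [0, 0, 0]],
    [[0.2, -0.81, 0.41], [0, 0, 0]]
  ]
}}

```text
clock: 11.45
tcp_pos: [0.5479, -0.0963, 0.061]
orientation: [3.139, 0.09, 0.005]
contact_force: [0.5, 0.2, 4.9]
grip_width: 0.0544
gripper_force: 44.4
```

```bash
python3 - <<'E'
from h import *
st();go(.5455,-.0938,.06,3.4)
E
```

```text
11.45 [ 0.5479 -0.0963  0.061 ] yaw 3.27 tilt 0.2 F [0.5 0.2 4.9] w 0.0544 g 44.4 j [ 0.12  0.54 -0.08  1.98  0.07  0.62 -1.52]
go [-0.009, -0.011, 0.004] [0.0009, -0.002, -0.0015] rows 0.1
```

On the floor (5 N). Release, rise, and go to the last pot.

Emit:
{"api": "servo_tool", "payload": {
  "commands": [
    [[0, 0, 0], [0, 0, 0]],
    [[0, 0, 0], [0, 0, 0]],
    [[0, 0, 0], [0, 0, 0]],
    [[0, 0, 0], [0, 0, 0]],
    [[0, 0, -0.1], [0, 0, 0]],
    [[0, 0, -0.25], [0, 0, 0]],
    [[0, 0, -0.4], [0, 0, 0]],
    [[0, 0, -0.4], [0, 0, 0]],
    [[0, 0, -0.4], [0, 0, 0]]
  ],
  "claw": 0.12
}}

```text
clock: 12.35
tcp_pos: [0.5468, -0.0944, 0.1603]
orientation: [3.14, 0.093, 0.003]
contact_force: [0.5, 0.1, -0.5]
grip_width: 0.0751
gripper_force: 0.0
```

```bash
python3 - <<'E'
from h import *
st();go(.3895,-.2805,.16,3.4); go(.3895,-.2805,.04,3.4)
E
```

```text
12.35 [ 0.5468 -0.0944  0.1603] yaw 3.4 tilt 0.11 F [ 0.5  0.1 -0.5] w 0.0751 g 0.0 j [ 0.13  0.39 -0.09  1.93  0.05  0.83 -1.5 ]
go [-0.672, 0.706, 0.0] [0.0002, -0.0012, 0.0] rows 4.9
go [-0.673, 0.706, 0.48] [0.0002, -0.0012, 0.0] rows 5.4
```

Emit:
{"api": "servo_tool", "payload": {
  "commands": [
    [[-0.1, 0.15, 0], [0, 0, 0]],
    [[-0.25, 0.3, 0], [0, 0, 0]],
    [[-0.4, 0.45, 0], [0, 0, 0]],
    [[-0.55, 0.6, 0], [0, 0, 0]],
    [[-0.67, 0.71, 0], [0, 0, 0]],
    [[-0.67, 0.71, 0], [0, 0, 0]],
    [[-0.67, 0.71, 0.1], [0, 0, 0]],
    [[-0.67, 0.71, 0.25], [0, 0, 0]],
    [[-0.67, 0.71, 0.4], [0, 0, 0]],
    [[-0.67, 0.71, 0.475], [0, 0, 0]],
    [[-0.67, 0.71, 0.475], [0, 0, 0]],
    [[-0.67, 0.71, 0.475], [0, 0, 0]]
  ],
  "claw": 0
}}

```text
clock: 13.55
tcp_pos: [0.3894, -0.2809, 0.0403]
orientation: [-3.139, -0.094, 0.003]
contact_force: [1.0, 0.5, 1.1]
grip_width: 0.0858
gripper_force: 0.0
```

Emit:
{"api": "servo_tool", "payload": {
  "commands": [
    [[0, 0, 0], [0, 0, 0]],
    [[0, 0, 0], [0, 0, 0]],
    [[0, 0, 0], [0, 0, 0]],
    [[0, 0, 0], [0, 0, 0]],
    [[0, 0, 0], [0, 0, 0]],
    [[0, 0, -0.2], [0, 0, 0]],
    [[0, 0, -0.4], [0, 0, 0]],
    [[0, 0, -0.48], [0, 0, 0]],
    [[0, 0, -0.48], [0, 0, 0]],
    [[0, 0, -0.48], [0, 0, 0]]
  ],
  "claw": 1
}}

```text
clock: 14.55
tcp_pos: [0.3897, -0.2814, 0.1612]
orientation: [3.14, 0.093, 0.002]
contact_force: [0.9, 0.3, -2.1]
grip_width: 0.0543
gripper_force: 43.7
```

```bash
python3 - <<'E'
from h import *
st();go(.478,-.0557,.16,3.4); go(.478,-.0557,.058,3.4)
E
```

```text
14.55 [ 0.3897 -0.2814  0.1612] yaw 3.4 tilt 0.07 F [ 0.9  0.3 -2.1] w 0.0543 g 43.7 j [ 0.51  0.28 -0.02  2.1   0.01  0.77 -1.02]
go [0.406, -0.88, 0.005] [0.0005, -0.0007, 0.0] rows 4.8
go [0.406, -0.881, 0.413] [0.0005, -0.0007, 0.0] rows 5.3
```

Emit:
{"api": "servo_tool", "payload": {
  "commands": [
    [[0.1, -0.2, 0], [0, 0, 0]],
    [[0.2, -0.4, 0], [0, 0, 0]],
    [[0.3, -0.6, 0], [0, 0, 0]],
    [[0.4, -0.75, 0], [0, 0, 0]],
    [[0.4, -0.88, 0], [0, 0, 0]],
    [[0.4, -0.88, 0], [0, 0, 0]],
    [[0.4, -0.88, 0.1], [0, 0, 0]],
    [[0.4, -0.88, 0.25], [0, 0, 0]],
    [[0.4, -0.88, 0.35], [0, 0, 0]],
    [[0.4, -0.88, 0.39], [0, 0, 0]],
    [[0.4, -0.88, 0.405], [0, 0, 0]],
    [[0.4, -0.88, 0.41], [0, 0, 0]],
    [[0.4, -0.88, 0.41], [0, 0, 0]]
  ]
}}

```text
clock: 15.85
tcp_pos: [0.4777, -0.0559, 0.0592]
orientation: [-3.14, -0.093, -0.003]
contact_force: [0.8, 0.5, 3.7]
grip_width: 0.0546
gripper_force: 44.3
```

```bash
python3 - <<'E'
from h import *
st();go(.478,-.0557,.059,3.4)
E
```

```text
15.85 [ 0.4777 -0.0559  0.0592] yaw 3.4 tilt 0.12 F [0.8 0.5 3.7] w 0.0546 g 44.3 j [ 0.09  0.45 -0.12  2.15  0.1   0.54 -1.62]
go [0.001, -0.001, 0.001] [0.0, -0.0013, 0.0] rows 0.0
```

Emit:
{"api": "servo_tool", "payload": {
  "commands": [
    [[0, 0, 0], [0, 0, 0]],
    [[0, 0, 0], [0, 0, 0]],
    [[0, 0, 0], [0, 0, 0]],
    [[0, 0, 0], [0, 0, 0]],
    [[0, 0, -0.1], [0, 0, 0]],
    [[0, 0, -0.25], [0, 0, 0]],
    [[0, 0, -0.4], [0, 0, 0]],
    [[0, 0, -0.4], [0, 0, 0]],
    [[0, 0, -0.4], [0, 0, 0]]
  ],
  "claw": 0.12
}}

```text
clock: 16.75
tcp_pos: [0.4769, -0.056, 0.1589]
orientation: [3.14, 0.093, 0.003]
contact_force: [-0.9, -0.9, 0.1]
grip_width: 0.0755
gripper_force: 0.0
```

```bash
python3 - <<'E'
from h import *
st();go(.4025,-.13,.16,3.4); shot('wrist','w3')
E
```

```text
16.75 [ 0.4769 -0.056   0.1589] yaw 3.4 tilt 0.11 F [-0.9 -0.9  0.1] w 0.0755 g 0.0 j [ 0.11  0.28 -0.14  2.09  0.06  0.77 -1.58]
go [-0.315, 0.278, -0.005] [0.0002, -0.0012, -0.0] rows 2.1
```

View pics/w3.png

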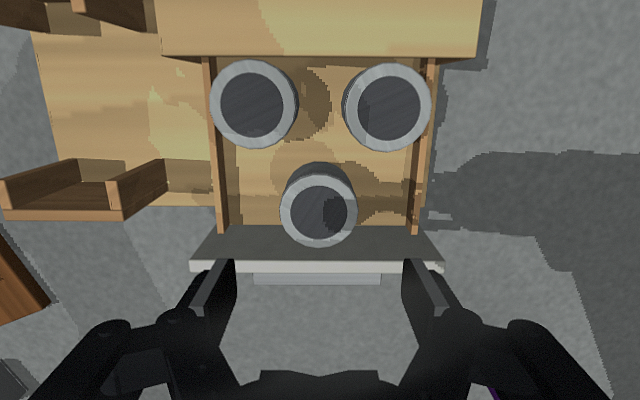

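All three pots stand inside the drawer, with tops at (254,103), (388,107) and (318,210). Next I'll push it shut.

Emit:
{"api": "servo_tool", "payload": {
  "commands": [
    [[-0.15, 0.14, -0.05], [0, 0, 0]],
    [[-0.31, 0.28, -0.05], [0, 0, 0]],
    [[-0.32, 0.28, -0.05], [0, 0, 0]],
    [[-0.32, 0.28, -0.05], [0, 0, 0]],
    [[-0.32, 0.28, -0.05], [0, 0, 0]],
    [[-0.32, 0.28, -0.05], [0, 0, 0]],
    [[-0.32, 0.28, -0.05], [0, 0, 0]]
  ],
  "claw": 1
}}

```text
clock: 17.5
tcp_pos: [0.4017, -0.1295, 0.1706]
orientation: [-3.14, -0.097, 0.0]
contact_force: [-0.1, -0.1, 0.7]
grip_width: -0.0001
gripper_force: 0.0
```

```bash
python3 - <<'E'
from h import *
st();go(.4025,-.13,.06,3.4)
E
```

```text
17.5 [ 0.4017 -0.1295  0.1706] yaw 3.53 tilt 0.02 F [-0.1 -0.1  0.7] w -0.0001 g 0.0 j [ 0.26  0.17 -0.11  2.2   0.03  0.76 -1.37]
go [0.003, 0.002, 0.442] [-0.0002, 0.0, 0.0014] rows 2.2
```

Emit:
{"api": "servo_tool", "payload": {
  "commands": [
    [[0, 0, 0.1], [0, 0, 0]],
    [[0, 0, 0.2], [0, 0, 0]],
    [[0, 0, 0.3], [0, 0, 0]],
    [[0, 0, 0.42], [0, 0, 0]],
    [[0, 0, 0.43], [0, 0, 0]],
    [[0, 0, 0.43], [0, 0, 0]],
    [[0.05, -0.02, 0.43], [0, 0, 0]],
    [[0.1, -0.04, 0.43], [0, 0, 0]],
    [[0.15, -0.06, 0.43], [0, 0, 0]],
    [[0.2, -0.07, 0.43], [0, 0, 0]],
    [[0.25, -0.07, 0.43], [0, 0, 0]],
    [[0.3, -0.07, 0.43], [0, 0, 0]]
  ]
}}

```text
clock: 18.7
tcp_pos: [0.4767, -0.1136, 0.0646]
orientation: [3.135, 0.086, 0.004]
contact_force: [-0.8, -17.4, 1.3]
grip_width: -0.0003
gripper_force: 8.8
```

```bash
python3 - <<'E'
from h import *
st();m,T,im,P,d=shot('wrist','w4');st(); print([(k['uv'],round(k['confidence'],2)) for k in r.mark_of('wrist','drawer_front')])
E
```

```text
18.7 [ 0.4767 -0.1136  0.0646] yaw 3.15 tilt 0.35 F [ -0.8 -17.4   1.3] w -0.0003 g 8.8 j [ 0.17  0.45 -0.08  2.13  0.08  0.56 -1.48]
18.75 [ 0.4796 -0.1134  0.0649] yaw 3.18 tilt 0.48 F [  3.8 -17.   -7.1] w -0.0002 g 9.5 j [ 0.17  0.45 -0.08  2.13  0.08  0.56 -1.48]
[([159.0, 285.4], 0.56)]
```

View pics/w4.png

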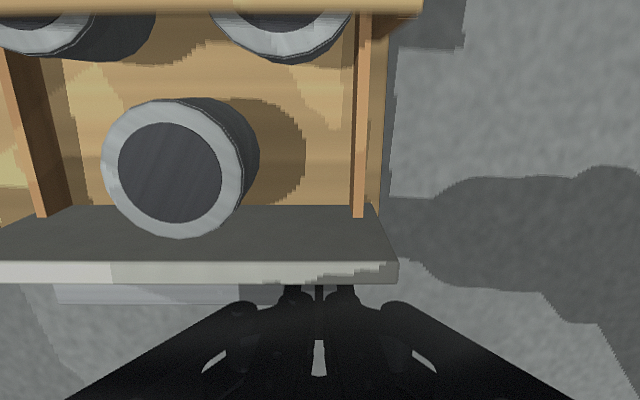

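The fingers are behind the panel but rubbing the lip's end (17 N sideways). I'll ease off sideways and keep pushing.

Emit:
{"api": "servo_tool", "payload": {
  "commands": [
    [[0, 0.04, 0], [0, 0, 0]],
    [[0.02, 0.06, 0], [0, 0, 0]],
    [[0.06, 0.06, 0], [0, 0, 0]],
    [[0.1, 0.06, 0], [0, 0, 0]],
    [[0.14, 0.06, 0], [0, 0, 0]],
    [[0.18, 0.06, 0], [0, 0, 0]],
    [[0.2, 0.06, 0], [0, 0, 0]],
    [[0.2, 0.06, 0], [0, 0, 0]]
  ]
}}

```text
clock: 19.6
tcp_pos: [0.527, -0.1199, 0.0634]
orientation: [-3.14, -0.095, -0.003]
contact_force: [-0.0, 0.6, 0.5]
grip_width: -0.0002
gripper_force: 0.0
```

```bash
python3 - <<'E'
from h import *
st()
E
```

```text
19.6 [ 0.527  -0.1199  0.0634] yaw 3.46 tilt 0.1 F [-0.   0.6  0.5] w -0.0002 g 0.0 j [ 0.17  0.51 -0.08  2.01  0.07  0.61 -1.46]
```

Emit:
{"api": "servo_tool", "payload": {
  "commands": [
    [[0.03, 0, 0], [0, 0, 0]],
    [[0.06, 0, 0], [0, 0, 0]],
    [[0.09, 0, 0], [0, 0, 0]],
    [[0.11, 0, 0], [0, 0, 0]],
    [[0.12, 0, 0], [0, 0, 0]],
    [[0.12, 0, 0], [0, 0, 0]]
  ]
}}

```text
clock: 20.2
tcp_pos: [0.5563, -0.1187, 0.0635]
orientation: [3.14, 0.094, 0.002]
contact_force: [-0.2, -0.5, 0.8]
grip_width: -0.0001
gripper_force: 0.0
```

```bash
python3 - <<'E'
from h import *
st()
E
```

```text
20.2 [ 0.5563 -0.1187  0.0635] yaw 3.42 tilt 0.07 F [-0.2 -0.5  0.8] w -0.0001 g 0.0 j [ 0.16  0.55 -0.08  1.95  0.07  0.65 -1.47]
```

Emit:
{"api": "servo_tool", "payload": {
  "commands": [
    [[0.01, 0, 0], [0, 0, 0]],
    [[0.02, 0, 0], [0, 0, 0]],
    [[0.03, 0, 0], [0, 0, 0]],
    [[0.035, 0, 0], [0, 0, 0]]
  ]
}}

```text
clock: 20.6
tcp_pos: [0.5572, -0.119, 0.0625]
orientation: [-3.14, -0.091, 0.022]
contact_force: [-23.3, 0.7, 20.4]
grip_width: -0.0001
gripper_force: 11.6
```

```bash
python3 - <<'E'
from h import *
st()
m,T,im,P,d=shot('wrist')
c,s=np.cos(np.radians(3.4)),np.sin(np.radians(3.4))
u=P[...,0]*c+P[...,1]*s; v=-P[...,0]*s+P[...,1]*c; z=P[...,2]
k=(z>.072)&(z<.09)&(v<-.01)&(v>-.16)&(u>.4); print(np.percentile(u[k],[.1,.5,1,2,5,10]).round(4))
for lo in np.arange(.52,.62,.005):
  kk=(u>lo)&(u<lo+.005)&(v<-.02)&(v>-.15)&(z>.06)&(z<.1); print(round(lo,3),kk.sum(),(z[kk].mean().round(4) if kk.any() else 0))
E
```

```text
20.6 [ 0.5572 -0.119   0.0625] yaw 3.32 tilt 0.81 F [-23.3   0.7  20.4] w -0.0001 g 11.6 j [ 0.16  0.56 -0.08  1.93  0.07  0.67 -1.47]
[0.5444 0.5514 0.5525 0.5547 0.5606 0.5676]
0.52 0 0
0.525 0 0
0.53 0 0
0.535 5 0.096
0.54 322 0.0971
0.545 119 0.096
0.55 2015 0.0786
0.555 3054 0.0801
0.56 4410 0.0867
0.565 3708 0.0804
0.57 2949 0.0821
0.575 4016 0.0824
0.58 4083 0.0824
0.585 4288 0.0824
0.59 4351 0.0824
0.595 4509 0.0824
0.6 4642 0.0824
0.605 4798 0.0824
0.61 4910 0.0824
0.615 5072 0.0824
```

The drawer is against its stop (23 N). I'll back off, rise, and turn towards the tin.

Emit:
{"api": "servo_tool", "payload": {
  "commands": [
    [[-0.1, 0, 0], [0, 0, 0]],
    [[-0.2, 0, 0], [0, 0, 0]],
    [[-0.2, 0, -0.2], [0, 0, 0]],
    [[-0.2, 0, -0.4], [0, 0, 0]],
    [[-0.2, 0, -0.6], [0, 0, 0]],
    [[-0.2, 0, -0.8], [0, 0, 0]],
    [[-0.2, 0, -1], [0, 0, 0]],
    [[-0.2, 0, -1], [0, 0, 0]]
  ],
  "claw": 0
}}

```text
clock: 21.45
tcp_pos: [0.5181, -0.1219, 0.3213]
orientation: [3.138, 0.092, 0.023]
contact_force: [0.6, 0.2, -0.3]
grip_width: 0.0852
gripper_force: 0.0
```

Emit:
{"api": "servo_tool", "payload": {
  "commands": [
    [[0, -0.1, 0], [0, 0, -0.09]],
    [[0, -0.2, 0], [0, 0, -0.18]],
    [[0, -0.3, 0], [0, 0, -0.27]],
    [[0, -0.4, 0], [0, 0, -0.36]],
    [[0, -0.5, 0], [0, 0, -0.45]],
    [[0, -0.6, 0], [0, 0, -0.54]],
    [[0, -0.7, 0], [0, 0, -0.63]],
    [[0, -0.8, 0], [0, 0, -0.72]],
    [[0, -0.9, 0], [0, 0, -0.81]],
    [[0, -1, 0], [0, 0, -0.9]],
    [[0, -1, 0], [0, 0, -0.99]],
    [[0, -1, 0], [0, 0, -1]],
    [[0, -1, 0], [0, 0, -1]],
    [[0, -1, 0], [0, 0, -1]]
  ]
}}

```text
clock: 22.85
tcp_pos: [0.4996, 0.1274, 0.3132]
orientation: [2.159, 2.282, -0.0]
contact_force: [0.5, -0.8, 0.9]
grip_width: 0.0853
gripper_force: 0.0
```

```bash
python3 - <<'E'
from h import *
st();go(.541,.304,.28,185.2)
E
```

```text
22.85 [0.4996 0.1274 0.3132] yaw 93.16 tilt 0.02 F [ 0.5 -0.8  0.9] w 0.0853 g 0.0 j [ 0.01  0.19 -0.43  1.83  0.09  1.14 -0.4 ]
go [0.696, 0.205, 0.133] [-0.0001, 0.0002, -1.0226] rows 10.7
```

Emit:
{"api": "servo_tool", "payload": {
  "commands": [
    [[0.1, 0.02, 0], [0, 0, -0.09]],
    [[0.2, 0.05, 0], [0, 0, -0.18]],
    [[0.3, 0.08, 0], [0, 0, -0.27]],
    [[0.4, 0.1, 0], [0, 0, -0.36]],
    [[0.5, 0.15, 0], [0, 0, -0.45]],
    [[0.6, 0.2, 0], [0, 0, -0.54]],
    [[0.7, 0.2, 0.1], [0, 0, -0.63]],
    [[0.7, 0.2, 0.2], [0, 0, -0.72]],
    [[0.7, 0.2, 0.3], [0, 0, -0.81]],
    [[0.7, 0.2, 0.45], [0, 0, -0.9]],
    [[0.7, 0.2, 0.45], [0, 0, -0.99]],
    [[0.7, 0.2, 0.45], [0, 0, -1]],
    [[0.7, 0.2, 0.45], [0, 0, -1]],
    [[0.7, 0.2, 0.45], [0, 0, -1]],
    [[0.7, 0.2, 0.45], [0, 0, -1]],
    [[0.7, 0.2, 0.45], [0, 0, -1]]
  ]
}}

```text
clock: 24.45
tcp_pos: [0.5391, 0.3061, 0.2014]
orientation: [-0.091, 3.139, 0.0]
contact_force: [0.3, 0.1, 0.1]
grip_width: 0.0852
gripper_force: 0.0
```

```bash
cat >> h.py <<'E'
def rectz(P,c,rad,zl,zh):
    q=P[(np.hypot(P[...,0]-c[0],P[...,1]-c[1])<rad)&(P[...,2]>zl)&(P[...,2]<zh)]
    if len(q)<20: return print('few',len(q))
    b=cv2.minAreaRect((q[:,:2]*1000).astype(np.float32)); print(len(q),np.round(b[0],1),np.round(b[1],1),round(b[2],2),'z',np.percentile(q[:,2],[5,50,95]).round(4))
E
python3 - <<'E'
from h import *
st();m,T,im,P,d=shot('wrist','w5');rectz(P,(.541,.304),.085,.038,.05)
m,T,im,P,d=shot('top');rectz(P,(.541,.304),.085,.038,.05);rectz(P,(.5,.44),.075,.009,.03);rectz(P,(.39,.25),.075,.009,.03)
go(.541,.304,.03,185.2)
E
```

```text
24.45 [0.5391 0.3061 0.2014] yaw -176.67 tilt 0.07 F [0.3 0.1 0.1] w 0.0852 g 0.0 j [-0.1   0.53 -0.72  1.7   0.4   1.05  0.69]
1849 [542.6 303.6] [130.4  59.9] 5.05 z [0.0394 0.0451 0.0463]
few 12
577 [497.9 442.8] [131.   77.2] 5.68 z [0.0104 0.0156 0.0212]
249 [371.9 265.2] [116.4  37.2] 27.35 z [0.0101 0.0147 0.0236]
go [-0.007, -0.009, 0.685] [0.0, 0.0004, -0.0204] rows 3.4
```

View pics/w5.png

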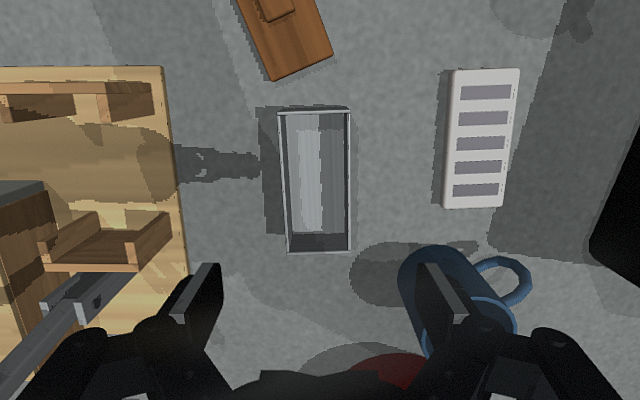

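The wrist view shows the large tin at (315,180), measured 130.4 x 59.9 mm. The plate is at (482,138), the lid at (285,30), and the bay and clamp are at the left.

Emit:
{"api": "servo_tool", "payload": {
  "commands": [
    [[-0.013, -0.011, 0.15], [0, 0, -0.019]],
    [[-0.013, -0.011, 0.3], [0, 0, -0.019]],
    [[-0.013, -0.011, 0.45], [0, 0, -0.019]],
    [[-0.013, -0.011, 0.6], [0, 0, -0.019]],
    [[-0.013, -0.011, 0.685], [0, 0, -0.019]],
    [[-0.013, -0.011, 0.685], [0, 0, -0.019]],
    [[-0.013, -0.011, 0.685], [0, 0, -0.019]]
  ]
}}

```text
clock: 25.25
tcp_pos: [0.5425, 0.3038, 0.0301]
orientation: [-0.14, 3.138, 0.001]
contact_force: [-0.2, 0.2, 0.1]
grip_width: 0.0854
gripper_force: 0.0
```

Emit:
{"api": "servo_tool", "payload": {
  "commands": [
    [[0, 0, 0], [0, 0, 0]],
    [[0, 0, 0], [0, 0, 0]],
    [[0, 0, 0], [0, 0, 0]],
    [[0, 0, 0], [0, 0, 0]],
    [[0, 0, 0], [0, 0, 0]],
    [[0, 0, 0], [0, 0, 0]]
  ],
  "claw": 1
}}

```text
clock: 25.85
tcp_pos: [0.5434, 0.3042, 0.0315]
orientation: [-0.14, 3.136, 0.002]
contact_force: [0.4, -0.7, 6.7]
grip_width: 0.0593
gripper_force: 45.3
```

```bash
python3 - <<'E'
from h import *
st();go(.5426,.3036,.25,183.4);go(.47,.12,.25,183.4)
E
```

```text
25.85 [0.5434 0.3042 0.0315] yaw -174.9 tilt 0.18 F [ 0.4 -0.7  6.7] w 0.0593 g 45.3 j [-0.18  0.74 -0.6   1.8   0.58  0.78  0.58]
go [0.001, -0.001, -0.874] [0.0009, 0.0019, 0.0189] rows 4.4
go [0.355, -0.707, -0.876] [0.0009, 0.0019, 0.0189] rows 5.9
```

Emit:
{"api": "servo_tool", "payload": {
  "commands": [
    [[0, 0, -0.1], [0, 0, 0]],
    [[0, 0, -0.25], [0, 0, 0]],
    [[0, 0, -0.4], [0, 0, 0.01]],
    [[0, 0, -0.55], [0, 0, 0.019]],
    [[0, -0.1, -0.68], [0, 0, 0.019]],
    [[0, -0.1, -0.68], [0, 0, 0.019]],
    [[0, -0.1, -0.68], [0, 0, 0.019]],
    [[0, -0.1, -0.68], [0, 0, 0.019]]
  ]
}}

```text
clock: 26.65
tcp_pos: [0.5436, 0.2783, 0.1984]
orientation: [0.094, -3.138, 0.001]
contact_force: [-0.4, 0.3, -2.7]
grip_width: 0.0597
gripper_force: 44.8
```

```bash
python3 - <<'E'
from h import *
st();m,T,im,P,d=shot('wrist','w6');st();np.savez('w6.npz',P=P)
c,s=np.cos(np.radians(3.4)),np.sin(np.radians(3.4))
q=P[(P[...,2]>.074)&(P[...,2]<.083)]; u=q[:,0]*c+q[:,1]*s; v=-q[:,0]*s+q[:,1]*c
k=(u>.44)&(u<.66)&(v>.03)&(v<.15);u,v=u[k],v[k]
H,ue,ve=np.histogram2d(u,v,bins=[np.arange(.44,.66,.004),np.arange(.03,.15,.004)])
for i,row in enumerate(H): print(round(ue[i],3),''.join('%4d'%x for x in row))
E
```

```text
26.65 [0.5436 0.2783 0.1984] yaw -176.57 tilt 0.11 F [-0.4  0.3 -2.7] w 0.0597 g 44.8 j [-0.05  0.52 -0.72  1.73  0.39  1.04  0.73]
26.7 [0.5434 0.2786 0.1981] yaw -176.54 tilt 0.15 F [-0.2 -0.3 -3.1] w 0.0596 g 44.8 j [-0.05  0.52 -0.72  1.73  0.39  1.04  0.73]
0.44    0   0   0   0   0   0   0   0   0   0   0   0   0   0   0   0   0   0   0   0   0   0   0   0   0   0   0   0   0
0.444    0   0   0   0   0   0   0   0   0   0   0   0   0   0   0   0   0   0   0   0   0   0   0   0   0   0   0   0   0
0.448    0   0   0   0   0   0   0   0   0   0   0   0   0   0   0   0   0   0   0   0   0   0   0   0   0   0   0   0   0
0.452    0   0   0   0   0   0   0   0   0   0   0   0   0   0   0   0   0   0   0   0   0   0   0   0   0   0   0   0   0
0.456    0   0   0   0   0   0   0   0   0   0   0   0   0   0   0   0   0   0   0   0   0   0   0   0   0   0   0   0   0
0.46    0   0   0   0   0   0   0   0   0   0   0   0   0   0   0   0   0   0   0   0   0   0   0   0   0   0   0   0   0
0.464    0   0   0   0   0   0   0   0   0   0   0   0   0   0   0   0   0   0   0   0   0   0   0   
[... 5214 characters left out ...]
 0   0   0  33   0   0   0   0   0   4  21   0   0   0   0   0   0   0   0   0   0   0
0.64    0   0   0   0   0   0   0   0   0   0  30   0   0   0   0   0   3  17   0   0   0   0   0   0   0   0   0   0   0
0.644    0   0   0   0   0   0   0   0   0   0  11   0   0   0   0   0   1   8   0   0   0   0   0   0   0   0   0   0   0
0.648    0   0   0   0   0   0   0   0   0   0   0   0   0   0   0   0   0   0   0   0   0   0   0   0   0   0   0   0   0
0.652    0   0   0   0   0   0   0   0   0   0   0   0   0   0   0   0   0   0   0   0   0   0   0   0   0   0   0   0   0
0.656    0   0   0   0   0   0   0   0   0   0   0   0   0   0   0   0   0   0   0   0   0   0   0   0   0   0   0   0   0
```

View pics/w6.png

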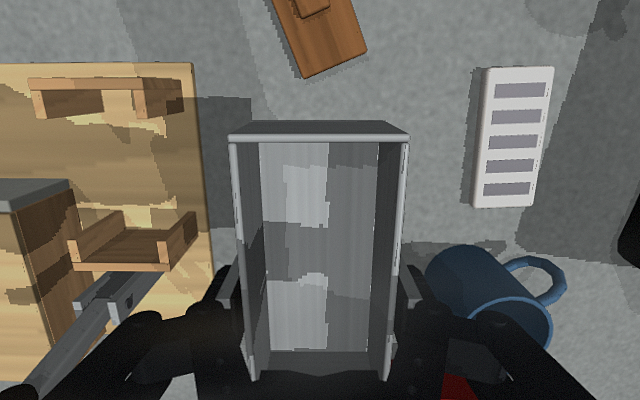

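The tin is held level, and the bay is fully visible at (110,175). I'll fit both from this depth image.

```bash
cat >> h.py <<'E'
def bayfit(P,lo=.074,hi=.083):
    c,s=np.cos(np.radians(3.4)),np.sin(np.radians(3.4)); u=P[...,0]*c+P[...,1]*s; v=-P[...,0]*s+P[...,1]*c
    q=P[(P[...,2]>lo)&(P[...,2]<hi)&(u>.46)&(u<.6235)&(v>.036)&(v<.13)]
    b=cv2.minAreaRect((q[:,:2]*1000).astype(np.float32)); print('bay',np.round(b[0],2),np.round(b[1],1),round(b[2],2),'z',np.median(q[:,2]).round(4))
E
python3 - <<'E'
from h import *
P=np.load('w6.npz')['P']; bayfit(P)
q=P[np.hypot(P[...,0]-.543,P[...,1]-.278)<.085]; h=np.histogram(q[:,2],bins=np.arange(.15,.25,.005)); print(h[0])
rectz(P,(.5436,.2785),.085,.205,.222)
q=q[(q[:,2]>.205)&(q[:,2]<.222)]; A=np.c_[q[:,:2]-[.5436,.2785],np.ones(len(q))]; print(np.linalg.lstsq(A,q[:,2],rcond=None)[0].round(4))
E
```

```text
bay [541.64 115.52] [151.1  82.8] 2.96 z 0.0801
[    0     0     0  6945 17052  1722  1805  1333  1435  1628  1907  2126
  6615   747   973   757  1869  4987  4631]
9893 [532.  277.5] [109.5  87.5] 4.07 z [0.2062 0.212  0.2193]
[ 1.310e-02 -2.000e-04  2.123e-01]
```

```bash
python3 - <<'E'
from h import *
P=np.load('w6.npz')['P']
def edge(q,ax,lo,hi,sgn,bins):   # fit extreme of coordinate ax vs other
    X=[];Y=[]
    for a,b in zip(bins[:-1],bins[1:]):
        k=(q[:,1-ax]>a)&(q[:,1-ax]<b)&(q[:,ax]>lo)&(q[:,ax]<hi)
        if k.sum()>3: X.append((a+b)/2); Y.append((q[k,ax]*sgn).max()*sgn)
    p=np.polyfit(X,Y,1); return np.degrees(p[0]).round(2), np.round(np.polyval(p,np.mean(X)),4), len(X)
y0=np.radians(3.4);c,s=np.cos(y0),np.sin(y0)
q=P[(P[...,2]>.0775)&(P[...,2]<.083)]; q=np.c_[q[:,0]*c+q[:,1]*s,-q[:,0]*s+q[:,1]*c]
vb=np.arange(.044,.122,.004); 
print('front out',edge(q,0,.46,.485,-1,vb),'back out',edge(q,0,.60,.6235,1,vb))
ub=np.r_[np.arange(.473,.497,.003),np.arange(.594,.618,.003)]
k=(q[:,0]<.5)|((q[:,0]>.593)&(q[:,0]<.619))
print('left out',edge(q[k],1,.1,.14,1,ub),'right out',edge(q[k],1,.035,.06,-1,ub))
o=r.get_obs(); print(o['tcp_pos']); y1=np.radians(183.43);c1,s1=np.cos(y1),np.sin(y1)
d=P-[.5435,.2784,0]; k=(P[...,2]>.209)&(P[...,2]<.2145); d=d[k]; t=np.c_[d[:,0]*c1+d[:,1]*s1,-d[:,0]*s1+d[:,1]*c1]
print('tin front x',edge(t,0,.05,.08,1,np.arange(-.024,.025,.004)),'sides',edge(t,1,.02,.034,1,np.arange(.02,.062,.004)),edge(t,1,-.034,-.02,-1,np.arange(.02,.062,.004)))
E
```

```text
front out (np.float64(-0.06), np.float64(0.4724), 19) back out (np.float64(0.17), np.float64(0.6224), 19)
left out (np.float64(-0.27), np.float64(0.1242), 17) right out (np.float64(-0.14), np.float64(0.0428), 17)
[0.54338702 0.27857744 0.19805138]
tin front x (np.float64(-0.07), np.float64(0.066), 12) sides (np.float64(-0.08), np.float64(0.0306), 10) (np.float64(0.2), np.float64(-0.0296), 10)
```

```bash
python3 - <<'E'
from h import *
st();go(.5423,.1155,.14,183.3)
E
```

```text
26.7 [0.5434 0.2786 0.1981] yaw -176.54 tilt 0.15 F [-0.2 -0.3 -3.1] w 0.0596 g 44.8 j [-0.05  0.52 -0.72  1.73  0.39  1.04  0.73]
go [0.043, -0.651, 0.233] [-0.0004, -0.0016, 0.0018] rows 3.5
```

Emit:
{"api": "servo_tool", "payload": {
  "commands": [
    [[0.01, -0.15, 0], [0, 0, 0.002]],
    [[0.02, -0.3, 0], [0, 0, 0.002]],
    [[0.03, -0.45, 0], [0, 0, 0.002]],
    [[0.043, -0.6, 0], [0, -0.0015, 0.002]],
    [[0.043, -0.65, 0], [0, -0.0015, 0.002]],
    [[0.043, -0.65, 0.1], [0, -0.0015, 0.002]],
    [[0.043, -0.65, 0.2], [0, -0.0015, 0.002]],
    [[0.043, -0.65, 0.23], [0, -0.0015, 0.002]],
    [[0.043, -0.65, 0.23], [0, -0.0015, 0.002]],
    [[0.043, -0.65, 0.23], [0, -0.0015, 0.002]],
    [[0.043, -0.65, 0.23], [0, -0.0015, 0.002]]
  ]
}}

```text
clock: 27.8
tcp_pos: [0.5441, 0.1165, 0.1431]
orientation: [-0.089, 3.136, 0.001]
contact_force: [-0.3, -0.3, -2.2]
grip_width: 0.0591
gripper_force: 44.9
```

```bash
python3 - <<'E'
from h import *
st();go(.5423,.1155,.14,183.3);go(.5423,.1155,.042,183.3)
E
```

```text
27.8 [0.5441 0.1165 0.1431] yaw -176.74 tilt 0.24 F [-0.3 -0.3 -2.2] w 0.0591 g 44.9 j [ 0.21  0.5  -0.69  1.91  0.41  0.87  0.95]
go [0.008, -0.003, 0.012] [0.0004, 0.0026, -0.0004] rows 0.1
go [0.009, -0.004, 0.404] [0.0004, 0.0026, -0.0004] rows 2.0
```

Emit:
{"api": "servo_tool", "payload": {
  "commands": [
    [[0.008, -0.004, 0.1], [0, 0.0025, 0]],
    [[0.008, -0.004, 0.1], [0, 0.0025, 0]],
    [[0.008, -0.004, 0.1], [0, 0.0025, 0]],
    [[0.008, -0.004, 0.1], [0, 0.0025, 0]]
  ]
}}

```text
clock: 28.2
tcp_pos: [0.5423, 0.115, 0.1183]
orientation: [-0.089, 3.14, 0.001]
contact_force: [-0.2, 1.3, -2.1]
grip_width: 0.0593
gripper_force: 44.8
```

```bash
python3 - <<'E'
from h import *
st();go(.5423,.1155,.042,183.3)
E
```

```text
28.2 [0.5423 0.115  0.1183] yaw -176.77 tilt 0.03 F [-0.2  1.3 -2.1] w 0.0593 g 44.8 j [ 0.2   0.53 -0.67  1.92  0.44  0.83  0.92]
go [0.0, 0.002, 0.305] [0.0002, 0.0001, -0.0008] rows 1.5
```

Aligned. I'll lower in steps.

Emit:
{"api": "servo_tool", "payload": {
  "commands": [
    [[0, 0.002, 0.06], [0, 0, 0]],
    [[0, 0.002, 0.12], [0, 0, 0]],
    [[0, 0.002, 0.16], [0, 0, 0]],
    [[0, 0.002, 0.2], [0, 0, 0]],
    [[0, 0.002, 0.24], [0, 0, 0]],
    [[0, 0.002, 0.27], [0, 0, 0]],
    [[0, 0.002, 0.29], [0, 0, 0]],
    [[0, 0.002, 0.3], [0, 0, 0]],
    [[0, 0.002, 0.303], [0, 0, 0]],
    [[0, 0.002, 0.303], [0, 0, 0]]
  ]
}}

```text
clock: 29.2
tcp_pos: [0.5414, 0.1151, 0.0417]
orientation: [0.089, -3.139, 0.0]
contact_force: [-0.5, -0.0, -1.0]
grip_width: 0.0593
gripper_force: 45.3
```

```bash
python3 - <<'E'
from h import *
st()
E
```

```text
29.2 [0.5414 0.1151 0.0417] yaw -176.76 tilt 0.07 F [-0.5 -0.  -1. ] w 0.0593 g 45.3 j [ 0.13  0.64 -0.59  1.96  0.54  0.7   0.84]
```

Emit:
{"api": "servo_tool", "payload": {
  "commands": [
    [[0, 0, 0.003], [0, 0, 0]],
    [[0, 0, 0.003], [0, 0, 0]],
    [[0, 0, 0.003], [0, 0, 0]],
    [[0, 0, 0.003], [0, 0, 0]],
    [[0, 0, -0.1], [0, 0, 0]],
    [[0, 0, -0.25], [0, 0, 0]],
    [[0, 0, -0.45], [0, 0, 0]],
    [[0, 0, -0.65], [0, 0, 0]],
    [[0, 0.2, -0.65], [0, 0, 0]],
    [[0, 0.4, -0.65], [0, 0, 0]],
    [[0, 0.6, -0.65], [0, 0, 0]],
    [[0, 0.6, -0.65], [0, 0, 0]],
    [[0, 0.6, -0.65], [0, 0, 0]]
  ],
  "claw": 0.05
}}

```text
clock: 30.5
tcp_pos: [0.5325, 0.2666, 0.2038]
orientation: [0.094, -3.138, -0.001]
contact_force: [-0.8, -1.5, 0.7]
grip_width: 0.0813
gripper_force: 0.0
```

```bash
python3 - <<'E'
from h import *
st();m,T,im,P,d=shot('wrist','w7');st();bayfit(P)
q=P[(P[...,2]>.050)&(P[...,2]<.060)&(abs(P[...,0]-.542)<.07)&(abs(P[...,1]-.116)<.033)];rectz(q,(.542,.116),.08,.05,.06)
rectz(P,(.5,.445),.085,.008,.03);rectz(P,(.39,.25),.085,.008,.03)
go(.500,.445,.2,185.7)
E
```

```text
30.5 [0.5325 0.2666 0.2038] yaw -176.57 tilt 0.1 F [-0.8 -1.5  0.7] w 0.0813 g 0.0 j [-0.01  0.5  -0.74  1.76  0.38  1.04  0.74]
30.55 [0.5331 0.2646 0.2035] yaw -176.74 tilt 0.12 F [ 0.3 -0.5 -1. ] w 0.0813 g 0.0 j [-0.01  0.5  -0.74  1.76  0.38  1.04  0.74]
bay [541.64 115.82] [151.5  82.5] 3.21 z 0.0801
2568 [542.8 113.3] [134.5  65.7] 3.15 z [0.0507 0.0547 0.0576]
8847 [499.1 452.2] [129.8  61.1] 6.03 z [0.0132 0.0165 0.0179]
6074 [409.1 268.5] [80.  60.5] 26.0 z [0.013  0.0145 0.0227]
go [0.091, 0.728, 0.014] [-0.0004, -0.0012, -0.0271] rows 3.7
```

```bash
python3 - <<'E'
from h import *
m,T,im,P,d=shot('wrist')
q=P[(P[...,1]>.4)&(P[...,2]>.03)&(P[...,0]>.38)&(P[...,0]<.62)]; print(len(q), q.min(0),q.max(0))
P=np.load('scene0.npz')['P']; q=P[(P[...,1]>.47)&(P[...,2]>.03)&(P[...,0]>.35)&(P[...,0]<.65)]
for a in np.arange(.35,.65,.05):
  k=(q[:,0]>a)&(q[:,0]<a+.05); print(round(a,2),k.sum(),np.percentile(q[k],2,0).round(3) if k.sum() else '',q[k].max(0).round(3) if k.sum() else '')
im=cv2.imread('pics/w7.png')
go(.4991,.4522,.2,186.0);go(.4991,.4522,.02,186.0)
E
```

```text
3037 [0.59072588 0.41239713 0.0300042 ] [0.61997905 0.59695728 0.0970161 ]
0.35 968 [0.353 0.475 0.038] [0.4   0.81  0.208]
0.4 1554 [0.401 0.607 0.089] [0.45  0.814 0.207]
0.45 1762 [0.451 0.602 0.108] [0.5   0.819 0.207]
0.5 1965 [0.501 0.597 0.111] [0.55  0.826 0.208]
0.55 2292 [0.551 0.592 0.076] [0.6   0.831 0.207]
0.6 6184 [0.602 0.498 0.035] [0.65  0.879 0.207]
0.65 0  
go [0.096, 0.762, 0.013] [-0.0008, -0.0012, -0.0316] rows 3.8
go [0.095, 0.762, 0.733] [-0.0008, -0.0012, -0.0316] rows 5.3
```

Emit:
{"api": "servo_tool", "payload": {
  "commands": [
    [[0.02, 0.15, 0], [0, 0, -0.01]],
    [[0.05, 0.3, 0], [0, 0, -0.02]],
    [[0.08, 0.45, 0], [0, 0, -0.031]],
    [[0.09, 0.6, 0], [0, -0.001, -0.031]],
    [[0.095, 0.76, 0], [0, -0.001, -0.031]],
    [[0.095, 0.76, 0.1], [0, -0.001, -0.031]],
    [[0.095, 0.76, 0.25], [0, -0.001, -0.031]],
    [[0.095, 0.76, 0.4], [0, -0.001, -0.031]],
    [[0.095, 0.76, 0.4], [0, -0.001, -0.031]],
    [[0.095, 0.76, 0.4], [0, -0.001, -0.031]],
    [[0.095, 0.76, 0.4], [0, -0.001, -0.031]]
  ],
  "claw": 0.15
}}

```text
clock: 31.7
tcp_pos: [0.5, 0.4537, 0.1063]
orientation: [-0.163, 3.135, 0.004]
contact_force: [-0.2, 0.7, 0.4]
grip_width: 0.0729
gripper_force: 0.0
```

```bash
python3 - <<'E'
from h import *
st();m,T,im,P,d=shot('wrist','w8');st();rectz(P,(.4991,.4522),.085,.012,.03);go(.4991,.4522,.019,186.0)
E
```

```text
31.7 [0.5    0.4537 0.1063] yaw -174.06 tilt 0.19 F [-0.2  0.7  0.4] w 0.0729 g 0.0 j [-0.37  0.72 -0.68  1.63  0.53  0.97  0.44]
31.75 [0.5    0.4539 0.1065] yaw -174.04 tilt 0.22 F [-0.5  0.4 -0.2] w 0.0728 g 0.0 j [-0.37  0.72 -0.68  1.63  0.53  0.97  0.44]
15678 [499.6 452.7] [129.7  60.2] 5.96 z [0.015  0.0166 0.0178]
go [0.005, -0.007, 0.35] [0.0015, 0.0019, -0.0005] rows 1.7
```

Emit:
{"api": "servo_tool", "payload": {
  "commands": [
    [[0.003, -0.005, 0.1], [0.0015, 0.002, 0]],
    [[0.003, -0.005, 0.2], [0.0015, 0.002, 0]],
    [[0.003, -0.005, 0.28], [0.0015, 0.002, 0]],
    [[0.003, -0.005, 0.31], [0.0015, 0.002, 0]],
    [[0.003, -0.005, 0.33], [0.0015, 0.002, 0]],
    [[0.003, -0.005, 0.34], [0.0015, 0.002, 0]],
    [[0.003, -0.005, 0.345], [0.0015, 0.002, 0]],
    [[0.003, -0.005, 0.345], [0.0015, 0.002, 0]]
  ]
}}

```text
clock: 32.55
tcp_pos: [0.4984, 0.4522, 0.0182]
orientation: [0.165, -3.135, 0.003]
contact_force: [0.6, -0.4, -0.1]
grip_width: 0.0724
gripper_force: 0.0
```

```bash
python3 - <<'E'
from h import *
st()
E
```

```text
32.55 [0.4984 0.4522 0.0182] yaw -173.99 tilt 0.17 F [ 0.6 -0.4 -0.1] w 0.0724 g 0.0 j [-0.41  0.83 -0.62  1.67  0.61  0.85  0.39]
```

Emit:
{"api": "servo_tool", "payload": {
  "commands": [
    [[0, 0, 0.007], [0, 0, 0]],
    [[0, 0, 0.007], [0, 0, 0]],
    [[0, 0, 0.007], [0, 0, 0]],
    [[0, 0, 0.007], [0, 0, 0]],
    [[0, 0, 0.007], [0, 0, 0]],
    [[0, 0, 0.007], [0, 0, 0]]
  ],
  "claw": 1
}}

```text
clock: 33.15
tcp_pos: [0.4985, 0.4525, 0.0169]
orientation: [0.165, -3.135, 0.002]
contact_force: [-0.4, -0.8, 5.3]
grip_width: 0.0587
gripper_force: 43.4
```

```bash
python3 - <<'E'
from h import *
st()
E
```

```text
33.15 [0.4985 0.4525 0.0169] yaw -173.99 tilt 0.13 F [-0.4 -0.8  5.3] w 0.0587 g 43.4 j [-0.41  0.83 -0.62  1.67  0.61  0.85  0.39]
```

Emit:
{"api": "servo_tool", "payload": {
  "commands": [
    [[0, 0, -0.1], [0, 0, 0]],
    [[0, 0, -0.25], [0, 0, 0]],
    [[0, 0, -0.45], [0, 0, 0]],
    [[0, 0, -0.65], [0, 0, 0]],
    [[0, -0.15, -0.73], [0, 0, 0.01]],
    [[0, -0.3, -0.73], [0, 0, 0.03]],
    [[0, -0.5, -0.73], [0, 0, 0.03]],
    [[0, -0.7, -0.73], [0, 0, 0.03]],
    [[0, -0.7, -0.73], [0, 0, 0.03]],
    [[0, -0.7, -0.73], [0, 0, 0.03]],
    [[0, -0.7, -0.73], [0, 0, 0.03]]
  ]
}}

```text
clock: 34.25
tcp_pos: [0.5164, 0.2792, 0.1988]
orientation: [0.093, -3.137, 0.003]
contact_force: [-0.5, -0.2, -2.3]
grip_width: 0.0589
gripper_force: 45.3
```

```bash
python3 - <<'E'
from h import *
st();m,T,im,P,d=shot('wrist','w9');st();bayfit(P);go(.5407,.1157,.17,183.25)
q=P[(P[...,2]>.0542)&(P[...,2]<.0560)&(abs(P[...,0]-.542)<.072)&(abs(P[...,1]-.116)<.036)]
c,s=np.cos(np.radians(3.25)),np.sin(np.radians(3.25)); e=q[:,:2]-[.5418,.1157]; a=e[:,0]*c+e[:,1]*s; b=-e[:,0]*s+e[:,1]*c
k=abs(a)<.044; print('rim sides',np.histogram(b[k],bins=np.arange(-.035,.036,.0025))[0]); k=abs(b)<.025; print('ends',np.histogram(a[k],bins=np.arange(-.07,.071,.0025))[0])
E
```

```text
34.25 [0.5164 0.2792 0.1988] yaw -176.62 tilt 0.21 F [-0.5 -0.2 -2.3] w 0.0589 g 45.3 j [-0.04  0.49 -0.75  1.78  0.39  1.02  0.7 ]
34.3 [0.5162 0.2799 0.1988] yaw -176.56 tilt 0.21 F [-0.   0.4 -2.7] w 0.0591 g 45.3 j [-0.04  0.49 -0.75  1.78  0.39  1.02  0.7 ]
bay [541.64 115.41] [151.7  82.5] 3.12 z 0.0801
go [-0.059, -0.661, 0.116] [-0.0009, -0.0021, 0.0021] rows 3.4
rim sides [  0  37 243  21   0   0   0   0   0   0   0   0   0   0   0   0   0   0
   0   0   0   0   0   0  85 199   1   0]
ends [ 0  0 87  0  0  0  0  0  0  0  0  0  0  0  0  0  0  0  0  0  0  0  0  0
  0  0  0  0  0  0  0  0  0  0  0  0  0  0  0  0  0  0  0  0  0  0  0  0
  0  0  0  1 92 37 31 19]
```

View pics/w9.png

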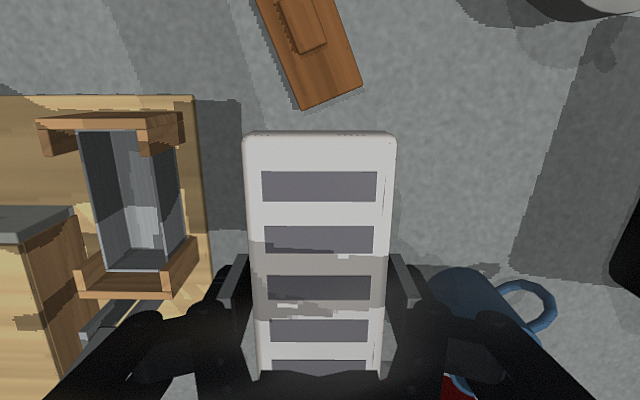

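The tin is seated in the bay with its rim at 55 mm, and the plate is held level. Moving over.

Emit:
{"api": "servo_tool", "payload": {
  "commands": [
    [[-0.01, -0.15, 0], [0, -0.002, 0.002]],
    [[-0.03, -0.3, 0], [0, -0.002, 0.002]],
    [[-0.05, -0.45, 0], [0, -0.002, 0.002]],
    [[-0.059, -0.6, 0], [0, -0.002, 0.002]],
    [[-0.059, -0.661, 0], [0, -0.002, 0.002]],
    [[-0.059, -0.661, 0.1], [0, -0.002, 0.002]],
    [[-0.059, -0.661, 0.2], [0, -0.002, 0.002]],
    [[-0.059, -0.661, 0.27], [0, -0.002, 0.002]],
    [[-0.059, -0.661, 0.27], [0, -0.002, 0.002]],
    [[-0.059, -0.661, 0.27], [0, -0.002, 0.002]],
    [[-0.059, -0.661, 0.27], [0, -0.002, 0.002]]
  ]
}}

```text
clock: 35.4
tcp_pos: [0.5418, 0.1153, 0.1328]
orientation: [-0.088, 3.138, -0.002]
contact_force: [-0.6, -0.0, -2.9]
grip_width: 0.0593
gripper_force: 45.3
```

```bash
python3 - <<'E'
from h import *
st();go(.5407,.1155,.12,183.25)
E
```

```text
35.4 [0.5418 0.1153 0.1328] yaw -176.79 tilt 0.15 F [-0.6 -0.  -2.9] w 0.0593 g 45.3 j [ 0.22  0.52 -0.69  1.92  0.43  0.86  0.93]
go [0.004, 0.001, 0.051] [-0.001, 0.0013, -0.0005] rows 0.3
```

Emit:
{"api": "servo_tool", "payload": {
  "commands": [
    [[0.004, 0.001, 0.05], [0, 0.001, 0]],
    [[0.004, 0.001, 0.1], [0, 0.001, 0]],
    [[0.004, 0.001, 0.14], [0, 0.001, 0]],
    [[0.004, 0.001, 0.18], [0, 0.001, 0]],
    [[0.004, 0.001, 0.21], [0, 0.001, 0]],
    [[0.004, 0.001, 0.23], [0, 0.001, 0]],
    [[0.004, 0.001, 0.24], [0, 0.001, 0]],
    [[0.004, 0.001, 0.24], [0, 0.001, 0]],
    [[0.004, 0.001, 0.24], [0, 0.001, 0]]
  ]
}}

```text
clock: 36.3
tcp_pos: [0.5402, 0.1142, 0.0719]
orientation: [0.086, -3.139, 0.004]
contact_force: [-1.3, -0.1, -0.3]
grip_width: 0.0589
gripper_force: 45.7
```

```bash
python3 - <<'E'
from h import *
st()
E
```

```text
36.3 [0.5402 0.1142 0.0719] yaw -176.85 tilt 0.15 F [-1.3 -0.1 -0.3] w 0.0589 g 45.7 j [ 0.17  0.6  -0.63  1.95  0.51  0.76  0.86]
```

Emit:
{"api": "servo_tool", "payload": {
  "commands": [
    [[0, 0, 0], [0, 0, 0]],
    [[0, 0, 0], [0, 0, 0]],
    [[0, 0, 0], [0, 0, 0]],
    [[0, 0, 0], [0, 0, 0]],
    [[0, 0, -0.1], [0, 0, 0]],
    [[0, 0, -0.25], [0, 0, 0]],
    [[0, 0, -0.45], [0, 0, 0]],
    [[0, 0.15, -0.5], [0, 0, -0.08]],
    [[0, 0.3, -0.5], [0, 0, -0.16]],
    [[0, 0.45, -0.5], [0, 0, -0.24]],
    [[0.1, 0.57, -0.5], [0, 0, -0.255]],
    [[0.2, 0.57, -0.5], [0, 0, -0.255]],
    [[0.3, 0.57, -0.5], [0, 0, -0.255]],
    [[0.4, 0.57, -0.5], [0, 0, -0.255]],
    [[0.4, 0.57, -0.5], [0, 0, -0.255]],
    [[0.4, 0.57, -0.5], [0, 0, -0.255]]
  ],
  "claw": 0.1
}}

```text
clock: 37.9
tcp_pos: [0.4328, 0.2511, 0.1967]
orientation: [0.709, -3.06, 0.004]
contact_force: [0.4, 0.0, 0.3]
grip_width: 0.0767
gripper_force: 0.0
```

```bash
python3 - <<'E'
from h import *
st();m,T,im,P,d=shot('wrist','w10');st();rectz(P,(.392,.254),.085,.008,.03);rectz(P,(.54,.115),.045,.067,.074);bayfit(P)
E
```

```text
37.9 [0.4328 0.2511 0.1967] yaw -153.9 tilt 0.16 F [0.4 0.  0.3] w 0.0767 g 0.0 j [ 0.09  0.39 -0.9   1.97  0.37  0.95  1.03]
37.95 [0.4334 0.2511 0.1967] yaw -153.95 tilt 0.13 F [-0.6  0.1  0.6] w 0.077 g 0.0 j [ 0.09  0.39 -0.9   1.97  0.37  0.95  1.03]
9602 [386.7 258. ] [130.9  60.2] 25.89 z [0.0132 0.0146 0.0227]
6546 [540.  114.7] [89.8 59.6] 2.78 z [0.0701 0.0716 0.0728]
bay [541.34 115.56] [152.7  82.6] 3.15 z 0.08
```

View pics/w10.png

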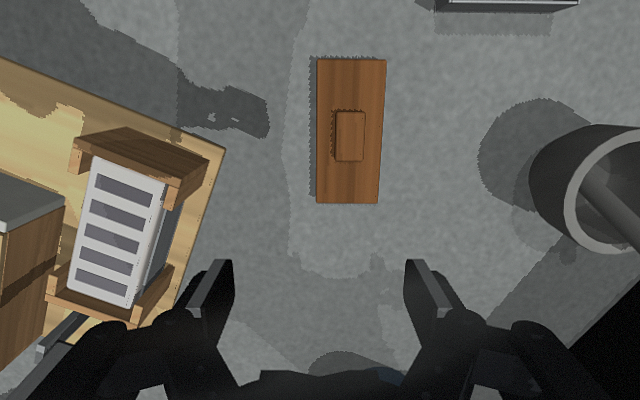

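The plate lies flat in the bay with its top at 71 mm. The lid at (350,132) is block up, centred at (386.7, 258.0) mm with yaw 25.9°.

```bash
python3 - <<'E'
from h import *
go(.3867,.258,.1,205.9);go(.3867,.258,.0165,205.9)
E
```

```text
go [0.155, 0.108, 0.387] [-0.0012, -0.0008, 0.0017] rows 2.2
go [0.155, 0.108, 0.721] [-0.0012, -0.0008, 0.0017] rows 3.7
```

Emit:
{"api": "servo_tool", "payload": {
  "commands": [
    [[0.08, 0.06, 0], [0, 0, 0.002]],
    [[0.155, 0.108, 0.1], [0, 0, 0.002]],
    [[0.155, 0.108, 0.25], [0, 0, 0.002]],
    [[0.155, 0.108, 0.38], [0, 0, 0.002]],
    [[0.155, 0.108, 0.38], [0, 0, 0.002]],
    [[0.155, 0.108, 0.38], [0, 0, 0.002]],
    [[0.155, 0.108, 0.5], [0, 0, 0.002]],
    [[0.155, 0.108, 0.6], [0, 0, 0.002]],
    [[0.155, 0.108, 0.66], [0, 0, 0.002]],
    [[0.155, 0.108, 0.69], [0, 0, 0.002]],
    [[0.155, 0.108, 0.69], [0, 0, 0.002]],
    [[0.155, 0.108, 0.69], [0, 0, 0.002]]
  ],
  "claw": 0.14
}}

```text
clock: 39.15
tcp_pos: [0.3867, 0.2587, 0.0251]
orientation: [-0.704, 3.062, -0.002]
contact_force: [-0.3, 0.4, -0.6]
grip_width: 0.0733
gripper_force: 0.0
```

```bash
python3 - <<'E'
from h import *
st();go(.3867,.258,.0165,205.9)
E
```

```text
39.15 [0.3867 0.2587 0.0251] yaw -154.12 tilt 0.08 F [-0.3  0.4 -0.6] w 0.0733 g 0.0 j [-0.16  0.6  -0.69  2.16  0.69  0.6   0.67]
go [0.001, -0.002, 0.035] [-0.0009, -0.0001, -0.0002] rows 0.2
```

Emit:
{"api": "servo_tool", "payload": {
  "commands": [
    [[0, -0.002, 0.02], [0, 0, 0]],
    [[0, -0.002, 0.035], [0, 0, 0]],
    [[0, -0.002, 0.037], [0, 0, 0]],
    [[0, -0.002, 0.037], [0, 0, 0]]
  ]
}}

```text
clock: 39.55
tcp_pos: [0.3858, 0.2574, 0.0146]
orientation: [0.704, -3.06, 0.004]
contact_force: [0.5, 0.4, -0.4]
grip_width: 0.0733
gripper_force: 0.0
```

Emit:
{"api": "servo_tool", "payload": {
  "commands": [
    [[0, 0, 0], [0, 0, 0]],
    [[0, 0, 0], [0, 0, 0]],
    [[0, 0, 0], [0, 0, 0]],
    [[0, 0, 0], [0, 0, 0]],
    [[0, 0, 0], [0, 0, 0]]
  ],
  "claw": 1
}}

```text
clock: 40.05
tcp_pos: [0.3858, 0.2576, 0.0151]
orientation: [0.704, -3.06, 0.004]
contact_force: [-1.8, -0.1, 5.8]
grip_width: 0.0591
gripper_force: 43.2
```

```bash
python3 - <<'E'
from h import *
st();go(.43,.26,.2,205.9);go(.51,.28,.2,183.25)
E
```

```text
40.05 [0.3858 0.2576 0.0151] yaw -154.09 tilt 0.16 F [-1.8 -0.1  5.8] w 0.0591 g 43.2 j [-0.17  0.62 -0.67  2.17  0.71  0.59  0.65]
go [-0.162, -0.07, -0.74] [-0.0012, -0.0013, 0.0001] rows 3.8
go [-0.484, -0.138, -0.74] [-0.0015, -0.001, 0.2517] rows 4.5
```

Emit:
{"api": "servo_tool", "payload": {
  "commands": [
    [[0, 0, -0.1], [0, 0, 0]],
    [[0, 0, -0.25], [0, 0, 0]],
    [[0, 0, -0.45], [0, 0, 0]],
    [[-0.1, -0.03, -0.6], [0, 0, 0.06]],
    [[-0.25, -0.06, -0.74], [0, 0, 0.13]],
    [[-0.4, -0.1, -0.74], [0, 0, 0.2]],
    [[-0.484, -0.138, -0.74], [0, 0, 0.252]],
    [[-0.484, -0.138, -0.74], [0, 0, 0.252]],
    [[-0.484, -0.138, -0.74], [0, 0, 0.252]],
    [[-0.484, -0.138, -0.74], [0, 0, 0.252]],
    [[-0.484, -0.138, -0.74], [0, 0, 0.252]]
  ]
}}

```text
clock: 41.15
tcp_pos: [0.5087, 0.2799, 0.1993]
orientation: [0.091, -3.138, 0.005]
contact_force: [0.4, -0.0, -1.6]
grip_width: 0.0589
gripper_force: 44.8
```

```bash
python3 - <<'E'
from h import *
st();m,T,im,P,d=shot('wrist','w11');bayfit(P);rectz(P,(.54,.115),.045,.067,.074);go(.5408,.1155,.2,183.25)
E
```

```text
41.15 [0.5087 0.2799 0.1993] yaw -176.66 tilt 0.21 F [ 0.4 -0.  -1.6] w 0.0589 g 44.8 j [-0.03  0.49 -0.76  1.8   0.39  1.02  0.68]
bay [541.62 115.72] [151.8  82.4] 3.18 z 0.08
6869 [540.1 114.8] [89.7 60.4] 3.92 z [0.0699 0.0716 0.0728]
go [-0.089, -0.664, -0.001] [-0.0018, -0.0012, 0.0007] rows 3.3
```

Emit:
{"api": "servo_tool", "payload": {
  "commands": [
    [[-0.02, -0.15, 0], [-0.002, -0.001, 0]],
    [[-0.05, -0.3, 0], [-0.002, -0.001, 0]],
    [[-0.07, -0.45, 0], [-0.002, -0.001, 0]],
    [[-0.09, -0.6, 0], [-0.002, -0.001, 0]],
    [[-0.09, -0.664, 0], [-0.002, -0.001, 0]],
    [[-0.09, -0.664, 0.1], [-0.002, -0.001, 0]],
    [[-0.09, -0.664, 0.2], [-0.002, -0.001, 0]],
    [[-0.09, -0.664, 0.27], [-0.002, -0.001, 0]],
    [[-0.09, -0.664, 0.27], [-0.002, -0.001, 0]],
    [[-0.09, -0.664, 0.27], [-0.002, -0.001, 0]],
    [[-0.09, -0.664, 0.27], [-0.002, -0.001, 0]]
  ]
}}

```text
clock: 42.3
tcp_pos: [0.5423, 0.1157, 0.1336]
orientation: [-0.089, 3.138, 0.002]
contact_force: [0.7, -0.1, -1.1]
grip_width: 0.0588
gripper_force: 44.8
```

```bash
python3 - <<'E'
from h import *
st();go(.5408,.1155,.0870,183.25)
E
```

```text
42.3 [0.5423 0.1157 0.1336] yaw -176.75 tilt 0.13 F [ 0.7 -0.1 -1.1] w 0.0588 g 44.8 j [ 0.22  0.52 -0.7   1.91  0.43  0.86  0.93]
go [0.007, -0.001, 0.186] [0.0007, 0.0013, 0.0] rows 0.9
```

Emit:
{"api": "servo_tool", "payload": {
  "commands": [
    [[0.005, 0.001, 0.05], [0, 0.001, 0]],
    [[0.005, 0.001, 0.1], [0, 0.001, 0]],
    [[0.005, 0.001, 0.14], [0, 0.001, 0]],
    [[0.005, 0.001, 0.17], [0, 0.001, 0]],
    [[0.005, 0.001, 0.185], [0, 0.001, 0]],
    [[0.005, 0.001, 0.187], [0, 0.001, 0]],
    [[0.005, 0.001, 0.187], [0, 0.001, 0]],
    [[0.005, 0.001, 0.187], [0, 0.001, 0]]
  ]
}}

```text
clock: 43.1
tcp_pos: [0.5397, 0.1151, 0.0861]
orientation: [0.089, -3.138, 0.001]
contact_force: [-5.1, -1.8, 8.4]
grip_width: 0.059
gripper_force: 46.0
```

```bash
python3 - <<'E'
from h import *
st()
E
```

```text
43.1 [0.5397 0.1151 0.0861] yaw -176.77 tilt 0.17 F [-5.1 -1.8  8.4] w 0.059 g 46.0 j [ 0.19  0.58 -0.66  1.94  0.49  0.78  0.87]
```

Emit:
{"api": "servo_tool", "payload": {
  "commands": [
    [[0, 0, 0], [0, 0, 0]],
    [[0, 0, 0], [0, 0, 0]],
    [[0, 0, 0], [0, 0, 0]],
    [[0, 0, 0], [0, 0, 0]],
    [[0, 0, -0.1], [0, 0, 0]],
    [[0, 0, -0.25], [0, 0, 0]],
    [[0, 0, -0.45], [0, 0, 0]],
    [[0.2, 0, -0.6], [0, 0, 0]],
    [[0.4, 0, -0.75], [0, 0, 0]],
    [[0.4, 0, -0.9], [0, 0, 0]],
    [[0.4, 0, -0.9], [0, 0, 0]],
    [[0.4, 0, -0.9], [0, 0, 0]]
  ],
  "claw": 0.1
}}

```text
clock: 44.3
tcp_pos: [0.4415, 0.1097, 0.3124]
orientation: [-0.088, 3.138, -0.001]
contact_force: [0.3, 0.2, -0.7]
grip_width: 0.0771
gripper_force: 0.0
```

```bash
python3 - <<'E'
from h import *
st();m,T,im,P,d=shot('wrist','w12');st();bayfit(P)
c,s=np.cos(np.radians(3.25)),np.sin(np.radians(3.25)); e=P-[.5418,.1157,0]; a=e[...,0]*c+e[...,1]*s; b=-e[...,0]*s+e[...,1]*c; z=P[...,2]
k=(abs(a)<.07)&(abs(b)<.035); 
for lo,hi in((.083,.0875),(.091,.096)):
  q=np.c_[a,b][((k)&(z>lo)&(z<hi)).ravel()] if 0 else np.c_[a[k&(z>lo)&(z<hi)],b[k&(z>lo)&(z<hi)]]
  if len(q)>20: R_=cv2.minAreaRect((q*1000).astype(np.float32)); print(lo,len(q),np.round(R_[0],1),np.round(R_[1],1),round(R_[2],2),np.median(z[k&(z>lo)&(z<hi)]))
k=(abs(b)<.03)&(z>.12)&(a>.03)&(a<.16)
for h in np.arange(.12,.28,.02):
  kk=k&(z>h)&(z<h+.02); print(round(h,2),kk.sum(),np.percentile(a[kk],[2,50,98]).round(3) if kk.sum()>5 else '',np.percentile(b[kk],[2,98]).round(3) if kk.sum()>5 else '')
E
```

```text
44.3 [0.4415 0.1097 0.3124] yaw -176.8 tilt 0.16 F [ 0.3  0.2 -0.7] w 0.0771 g 0.0 j [ 0.43  0.12 -0.86  1.93  0.1   1.13  1.16]
44.35 [0.4412 0.1093 0.3109] yaw -176.81 tilt 0.01 F [-0.9  0.2 -0.7] w 0.0769 g 0.0 j [ 0.43  0.12 -0.86  1.94  0.1   1.13  1.16]
bay [541.62 115.54] [151.7  81.1] 3.23 z 0.0804
0.083 4369 [-1.  -0.6] [ 60.  130.3] 89.91 0.08558262611205408
0.091 783 [-1.  -0.1] [25.  45.1] 89.47 0.09355776720883746
0.12 207 [0.082 0.084 0.087] [-0.008  0.008]
0.14 237 [0.085 0.087 0.089] [-0.008  0.007]
0.16 256 [0.087 0.089 0.091] [-0.008  0.007]
0.18 4  
0.2 0  
0.22 0  
0.24 0  
0.26 0  
0.28 0
```

View pics/w12.png

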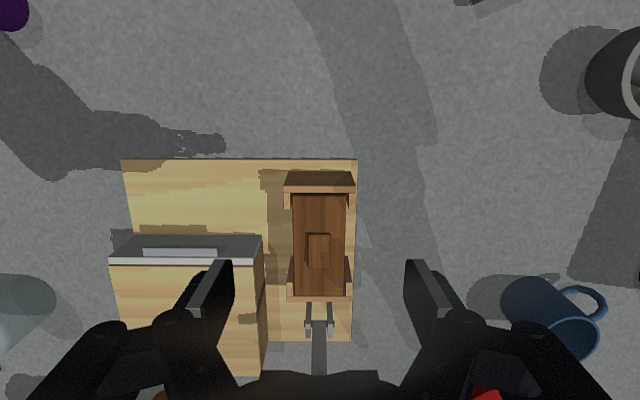

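The lid is square in the bay: 1 mm off, top at 85.6 mm, block up at (319,250). The drawer front is flush at (190,250). The clamp at (318,350) measures about 1.68 rad. I'll go over and behind it with closed fingers.

```bash
python3 - <<'E'
from h import *
go(.6775,.1225,.315,183.25)
# arc in bay frame -> tool shifts relative to start point a=.135
for A in(1.68,1.5,1.3,1.1,.9,.7,.5,.35,.2,.1,.0):
    rho=.1; a=.088-rho*np.cos(A)+.006*np.sin(A)+.011; z=.105+rho*np.sin(A)+.006*np.cos(A)+.019
    print(A,'a',round(a,4),'z',round(z,4),'tool x',round((.135-a)/.25,3),'tool z from .228',round((.228-z)/.25,3))
E
```

```text
go [-0.947, 0.0, -0.016] [-0.0001, 0.0001, -0.0007] rows 4.7
1.68 a 0.1159 z 0.2228 tool x 0.077 tool z from .228 0.021
1.5 a 0.0979 z 0.2242 tool x 0.148 tool z from .228 0.015
1.3 a 0.078 z 0.222 tool x 0.228 tool z from .228 0.024
1.1 a 0.059 z 0.2158 tool x 0.304 tool z from .228 0.049
0.9 a 0.0415 z 0.2061 tool x 0.374 tool z from .228 0.088
0.7 a 0.0264 z 0.193 tool x 0.434 tool z from .228 0.14
0.5 a 0.0141 z 0.1772 tool x 0.484 tool z from .228 0.203
0.35 a 0.0071 z 0.1639 tool x 0.512 tool z from .228 0.256
0.2 a 0.0022 z 0.1497 tool x 0.531 tool z from .228 0.313
0.1 a 0.0001 z 0.14 tool x 0.54 tool z from .228 0.352
0.0 a -0.001 z 0.13 tool x 0.544 tool z from .228 0.392
```

Emit:
{"api": "servo_tool", "payload": {
  "commands": [
    [[-0.1, 0, -0.02], [0, 0, 0]],
    [[-0.25, 0, -0.02], [0, 0, 0]],
    [[-0.4, 0, -0.02], [0, 0, 0]],
    [[-0.55, 0, -0.02], [0, 0, 0]],
    [[-0.7, 0, -0.02], [0, 0, 0]],
    [[-0.85, 0, -0.02], [0, 0, 0]],
    [[-0.947, 0, -0.02], [0, 0, 0]],
    [[-0.947, 0, -0.02], [0, 0, 0]],
    [[-0.947, 0, -0.02], [0, 0, 0]],
    [[-0.947, 0, -0.02], [0, 0, 0]]
  ],
  "claw": 1
}}

```text
clock: 45.35
tcp_pos: [0.6764, 0.1232, 0.314]
orientation: [0.09, -3.137, -0.001]
contact_force: [0.2, 0.9, -0.6]
grip_width: -0.0001
gripper_force: 0.0
```

```bash
python3 - <<'E'
from h import *
st();go(.6775,.1225,.228,183.25)
E
```

```text
45.35 [0.6764 0.1232 0.314 ] yaw -176.72 tilt 0.22 F [ 0.2  0.9 -0.6] w -0.0001 g 0.0 j [ 0.21  0.56 -0.75  1.4   0.38  1.33  1.08]
go [-0.006, -0.003, 0.344] [0.0003, -0.0024, 0.0003] rows 1.7
```

Emit:
{"api": "servo_tool", "payload": {
  "commands": [
    [[-0.006, -0.003, 0.1], [0, -0.002, 0]],
    [[-0.006, -0.003, 0.2], [0, -0.002, 0]],
    [[-0.006, -0.003, 0.3], [0, -0.002, 0]],
    [[-0.006, -0.003, 0.344], [0, -0.002, 0]],
    [[-0.006, -0.003, 0.344], [0, -0.002, 0]],
    [[-0.006, -0.003, 0.344], [0, -0.002, 0]]
  ]
}}

```text
clock: 45.95
tcp_pos: [0.679, 0.1225, 0.2306]
orientation: [-0.088, 3.137, 0.002]
contact_force: [0.9, 0.4, 1.0]
grip_width: 0.0003
gripper_force: 0.0
```

```bash
python3 - <<'E'
from h import *
st();m,T,im,P,d=shot('wrist');bayfit(P);go(.6775,.1225,.228,183.25)
E
```

```text
45.95 [0.679  0.1225 0.2306] yaw -176.77 tilt 0.18 F [0.9 0.4 1. ] w 0.0003 g 0.0 j [ 0.21  0.62 -0.73  1.5   0.43  1.18  1.04]
bay [579.02 117.22] [75.  81.3] 3.27 z 0.0803
go [0.007, -0.001, 0.012] [0.0007, 0.0025, -0.0002] rows 0.1
```

Emit:
{"api": "servo_tool", "payload": {
  "commands": [
    [[0.06, 0, 0.01], [0, 0, 0]],
    [[0.11, 0, 0.015], [0, 0, 0]],
    [[0.155, 0, 0.025], [0, 0, 0]],
    [[0.2, 0, 0.03], [0, 0, 0]],
    [[0.235, 0, 0.035], [0, 0, 0]],
    [[0.275, 0, 0.045], [0, 0, 0]],
    [[0.31, 0, 0.06], [0, 0, 0]],
    [[0.345, 0, 0.08], [0, 0, 0]],
    [[0.38, 0, 0.098], [0, 0, 0]],
    [[0.41, 0, 0.125], [0, 0, 0]],
    [[0.44, 0, 0.15], [0, 0, 0]],
    [[0.465, 0, 0.18], [0, 0, 0]],
    [[0.49, 0, 0.213], [0, 0, 0]],
    [[0.505, 0, 0.24], [0, 0, 0]],
    [[0.518, 0, 0.266], [0, 0, 0]],
    [[0.518, 0, 0.266], [0, 0, 0]]
  ]
}}

```text
clock: 47.6
tcp_pos: [0.5483, 0.1146, 0.1613]
orientation: [0.089, -3.139, 0.0]
contact_force: [-0.0, 0.1, -0.4]
grip_width: 0.0002
gripper_force: 0.0
```

```bash
python3 - <<'E'
from h import *
st();m,T,im,P,d=shot('wrist','w13')
e=P-[.5418,.1157,0]; c,s=np.cos(np.radians(3.25)),np.sin(np.radians(3.25));a=e[...,0]*c+e[...,1]*s; b=-e[...,0]*s+e[...,1]*c; z=P[...,2]
k=(abs(b)<.01)&(z>.1)&(z<.25)
for h in np.arange(-.1,.05,.015):
  kk=k&(a>h)&(a<h+.015); print(round(h,3),kk.sum(),np.percentile(z[kk],[5,50,95]).round(3) if kk.sum() else '')
E
```

```text
47.6 [0.5483 0.1146 0.1613] yaw -176.75 tilt 0.05 F [-0.   0.1 -0.4] w 0.0002 g 0.0 j [ 0.27  0.5  -0.76  1.88  0.42  0.93  0.94]
-0.1 0 
-0.085 0 
-0.07 314 [0.151 0.154 0.158]
-0.055 1769 [0.157 0.16  0.162]
-0.04 1338 [0.152 0.155 0.158]
-0.025 1443 [0.146 0.151 0.229]
-0.01 8789 [0.144 0.2   0.227]
0.005 844 [0.179 0.19  0.198]
0.02 0 
0.035 0 
0.05 0
```

The arm is at roughly 0.33 rad and following. Pressing down to level.

Emit:
{"api": "servo_tool", "payload": {
  "commands": [
    [[0.01, 0, 0.025], [0, 0, 0]],
    [[0.018, 0, 0.05], [0, 0, 0]],
    [[0.024, 0, 0.075], [0, 0, 0]],
    [[0.028, 0, 0.1], [0, 0, 0]],
    [[0.03, 0, 0.118], [0, 0, 0]],
    [[0.03, 0, 0.125], [0, 0, 0]],
    [[0.03, 0, 0.125], [0, 0, 0]]
  ]
}}

```text
clock: 48.35
tcp_pos: [0.5417, 0.1146, 0.1309]
orientation: [-0.088, 3.14, 0.001]
contact_force: [-0.5, 0.0, 0.8]
grip_width: 0.0
gripper_force: 0.0
```

```bash
python3 - <<'E'
from h import *
st()
E
```

```text
48.35 [0.5417 0.1146 0.1309] yaw -176.77 tilt 0.05 F [-0.5  0.   0.8] w 0.0 g 0.0 j [ 0.25  0.53 -0.73  1.91  0.46  0.87  0.9 ]
```

Emit:
{"api": "servo_tool", "payload": {
  "commands": [
    [[0, 0, 0.008], [0, 0, 0]],
    [[0, 0, 0.014], [0, 0, 0]],
    [[0, 0, 0.018], [0, 0, 0]],
    [[0, 0, 0.018], [0, 0, 0]]
  ]
}}

```text
clock: 48.75
tcp_pos: [0.5419, 0.115, 0.1297]
orientation: [-0.089, 3.138, -0.002]
contact_force: [-10.4, -4.5, 28.8]
grip_width: -0.0002
gripper_force: 14.6
```

```bash
python3 - <<'E'
from h import *
st()
E
```

```text
48.75 [0.5419 0.115  0.1297] yaw -176.77 tilt 0.14 F [-10.4  -4.5  28.8] w -0.0002 g 14.6 j [ 0.25  0.53 -0.73  1.92  0.46  0.87  0.9 ]
```

The arm is firmly at its stop (29 N). I'll rise, back away and verify everything.

Emit:
{"api": "servo_tool", "payload": {
  "commands": [
    [[0, 0, -0.1], [0, 0, 0]],
    [[0, 0, -0.3], [0, 0, 0]],
    [[0.2, 0, -0.5], [0, 0, 0]],
    [[0.4, 0, -0.7], [0, 0, 0]],
    [[0.4, 0, -0.8], [0, 0, 0]],
    [[0.4, 0, -0.8], [0, 0, 0]],
    [[0.4, 0, -0.8], [0, 0, 0]]
  ]
}}

```text
clock: 49.45
tcp_pos: [0.4422, 0.1092, 0.3285]
orientation: [-0.088, 3.134, -0.001]
contact_force: [0.4, -1.0, -0.6]
grip_width: 0.0003
gripper_force: 0.0
```

```bash
python3 - <<'E'
from h import *
st();m,T,im,P,d=shot('wrist','w14');st();bayfit(P)
e=P-[.5418,.1157,0]; c,s=np.cos(np.radians(3.25)),np.sin(np.radians(3.25));a=e[...,0]*c+e[...,1]*s; b=-e[...,0]*s+e[...,1]*c; z=P[...,2]
k=(abs(b)<.007)&(z>.098)&(z<.13)&(a<.08); q=np.c_[a[k],z[k]]; 
k=(abs(b)<.007)&(z>.098)&(z<.13)&(a<.06)&(a>-.02); print('bar slope',np.polyfit(a[k],z[k],1))
k=(z>.083)&(z<.0875)&(abs(a)<.07)&(abs(b)<.035); R_=cv2.minAreaRect((np.c_[a[k],b[k]]*1000).astype(np.float32)); print('lid',R_)
k=(b<-.08)&(b>-.25)&(z>.06)&(z<.095)&(abs(a)<.12)
for h in np.arange(-.02,.04,.004):
  kk=k&(a>h)&(a<h+.004);print(round(h,3),kk.sum(),np.median(z[kk]).round(4) if kk.sum() else '')
A=cv2.imread('pics/w14.png'); t,_=r.grab_frame('top'); t=cv2.resize(t[90:310,150:550,::-1],(640,352)); cv2.imwrite('pics/fin.png',cv2.resize(np.vstack([A,t]),None,fx=.79,fy=.79))
E
```

```text
49.45 [0.4422 0.1092 0.3285] yaw -176.78 tilt 0.36 F [ 0.4 -1.  -0.6] w 0.0003 g 0.0 j [ 0.49  0.11 -0.91  1.91  0.1   1.16  1.17]
49.5 [0.4422 0.1087 0.3269] yaw -176.81 tilt 0.2 F [ 1.2 -0.4  0.1] w 0.0 g 0.0 j [ 0.48  0.11 -0.91  1.91  0.1   1.16  1.16]
bay [498.42 112.98] [66.2 80.9] 1.9 z 0.0803
bar slope [-0.03117961  0.11100544]
lid ((-21.151042938232422, -0.5041847229003906), (59.95447540283203, 89.29559326171875), 89.9745101928711)
-0.02 0 
-0.016 0 
-0.012 0 
-0.008 0 
-0.004 0 
0.0 178 0.0761
0.004 223 0.0774
0.008 203 0.0775
0.012 863 0.0774
0.016 385 0.0805
0.02 381 0.0803
0.024 500 0.0822
0.028 388 0.0825
0.032 375 0.0825
0.036 383 0.0824
```

View pics/fin.png

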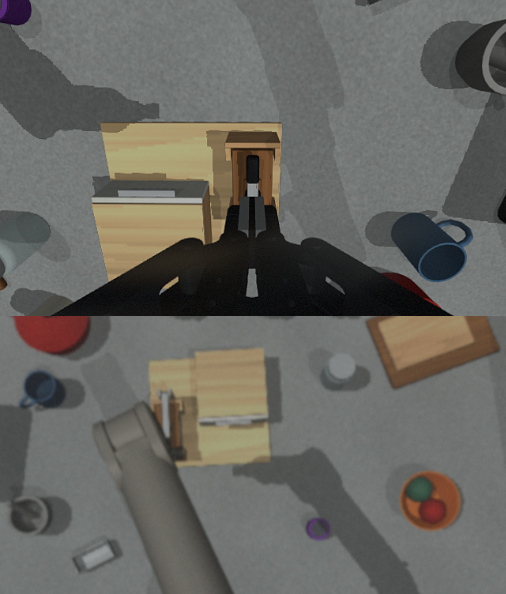

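```bash
python3 - <<'E'
from h import *
st();m,T,im,P,d=shot('wrist')
e=P-[.5418,.1157,0]; c,s=np.cos(np.radians(3.25)),np.sin(np.radians(3.25));a=e[...,0]*c+e[...,1]*s; b=-e[...,0]*s+e[...,1]*c; z=P[...,2]
for n,k in dict(bar=(abs(b)<.006)&(z>.106)&(z<.125)&(a<.07)&(a>-.07),lid=(abs(b)>.012)&(abs(b)<.028)&(z>.08)&(z<.09)&(abs(a)<.06)).items():
  for lo in np.arange(-.07,.07,.01):
    kk=k&(a>lo)&(a<lo+.01); print(n,round(lo,2),kk.sum(),z[kk].mean().round(4) if kk.any() else '')
  print(n,np.polyfit(a[k],z[k],1))
E
```

```text
49.55 [0.442  0.1084 0.3259] yaw -176.81 tilt 0.07 F [ 0.7 -0.6 -0.4] w 0.0001 g 0.0 j [ 0.48  0.11 -0.91  1.91  0.1   1.16  1.16]
bar -0.07 63 0.1112
bar -0.06 100 0.1135
bar -0.05 90 0.1136
bar -0.04 93 0.1135
bar -0.03 83 0.1124
bar -0.02 92 0.1116
bar -0.01 17 0.1115
bar 0.0 0 
bar 0.01 0 
bar 0.02 0 
bar 0.03 0 
bar 0.04 0 
bar 0.05 0 
bar 0.06 0 
bar 0.07 0 
bar [-0.0172997   0.11202007]
lid -0.07 0 
lid -0.06 237 0.0855
lid -0.05 224 0.0856
lid -0.04 217 0.0855
lid -0.03 203 0.0857
lid -0.02 196 0.0856
lid -0.01 189 0.0855
lid 0.0 160 0.0857
lid 0.01 122 0.0856
lid 0.02 1 0.0845
lid 0.03 0 
lid 0.04 0 
lid 0.05 0 
lid 0.06 0 
lid 0.07 0 
lid [0.00117685 0.08562258]
```

The clamp is level: the grip's top is flat at 113.5 mm. The lid is square, the drawer is shut and the arm is clear of everything.

```bash
python3 -c "
from bench import r
print(r.hand_in())"
```

```text
the job is handed in; nothing more can be done
None
```

I packed the caddy and handed the job in: the tin, plate and lid are stacked in the bay with the clamp level over them, and all three pots are in the shut drawer. The hand-in returned no verdict.

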